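Fish a dropped bearing out of a guarded gap with a bent rod

ROBOT

A 6-joint arm with a two-finger parallel gripper is mounted at the origin on a cart in front of the work surface, level with it; the furniture and walls round the work are solid. World frame = base frame: x ahead of the robot, y to its left, z up, the work surface at z = 0. Lengths are in mm, angles in rad, forces in N, time in s.
With the tool pointing down it reaches from about 350 to 975 mm from the base axis. Payload 7.1 kg.
Tool frame: the origin (TCP) lies on the mounting face of the last link; the fingertips stand 182 mm ahead of it and the grasp point (between the pads) lies 163 mm ahead of it (ctrl.finger_overhang is the distance from the TCP to the fingertips, in mm); z points along the fingers, y is the direction in which the jaws open and shut (so a half turn about z gives the same grasp; the last joint's range is limited). The gripper opens to 88 mm and grips with 3 to 60 N. Pads are 20 mm wide; open, the fingers measure 115 mm over their backs; the gripper's body (75 mm by 178 mm) begins 61 mm behind the grasp point.
Start: joints at [-0.019, 0.423, 1.63, -0, 1.089, -0.019], TCP at [624.985, 0.026, 404.675] pointing down, gripper open.
Joint ranges: [-3, 3], [-0.9, 2.11], [0.09, 2.58], [-1.31, 4.45], [0.11, 2.69], [-2.54, 2.54]. Speed limits (rad/s): [2.39, 2.39, 3.01, 3.14, 3.14, 3.14].

INTERFACE

Orientations are given as a rotation vector (axis times angle).
In Python, from workcell import ctrl, viewer, recognise gives the robot as it stands.
- The arm moves only by the shell command python3 -m handwheel 'ROWS'. ROWS is JSON, a list of rows, each an object of numbers: "gripper": the closure, from 0 (fully open) to 1 (shut); "tx", "ty", "tz": the shift along the tool's x, y, z in m; "rx", "ry", "rz": the turn, a rotation vector about the tool's x, y, z in degrees. In form: [{"gripper": .., "tx": .., "ty": .., "tz": .., "rx": .., "ry": .., "rz": ..}, ...]. A call has 1 to 8 rows; each row shifts and turns the commanded pose from where the row before left it, along the tool's axes as they then stand; what a row does not reach is not made up. A row lasts 1/8 s, in which the tool goes at most 62.5 mm and 10.7 degrees, less where a joint would pass 70% of its speed; a pose out of reach is approached as far as the arm can. A call with a gripper value outside its range is refused whole. The fingers move at their own pace and stop on an object; the grip force is fixed at half the most. Time passes only in rows, so rows that do not move let the fingers close. It gives the time, the measured TCP pose, the force and the opening at its end, in the units of the state.
- ctrl.get_obs(): the state, without advancing time (a new reading comes with each control period).
- viewer.get_image(name): name is "scene" or "side" or "wrist"; returns a dict with "image" (480x640x3 uint8, red, green, blue), "range_z" (480x640 float32, mm along the optical axis (not along the pixel's ray), 0 where there is no reading), "vfov" (degrees; the focal length in pixels is half the picture's height over the tangent of half this angle, whatever the lens; pixels are square), "cx", "cy" (the principal point, pixels), "k1" (the pictures are not rectified: a ray, as slopes to the right and down, at radius r is drawn at 1 + k1 r^2 times it, then the intrinsics apply), "extrinsics" (4x4, takes a point from world to camera coordinates); the wrist camera has in their place "T_tool_cam" (4x4, takes a point from camera to tool coordinates, whose origin is the TCP and whose axes are the flange's). Camera axes: x right, y up, looking along -z (the intrinsics and any distortion apply to the point x, -y, -z); pixel columns grow to the right and rows downward; lengths in mm; the calibration is good to about 2 mm. A picture is of the moment at which its call begins: read the wrist's pose just before it.
- ctrl.close_job(): hands the job in, once; it reports no verdict.
Trained networks look in a picture, given as the dict that the camera call returned (one of the last four; its "shot" number tells which), for a name from the list of things; names that differ only in an ending like _2 or _b are one class to them, and where a whole thing is asked for, a point or a joint stands for the part that bears it (a point fixed in the world has none). Each returns a list of dicts, best first, with "p" (0 to 1); they miss things now and then, are a little off and sometimes report something else, mostly with a low value. They report only what shows in the picture. A call takes as long as a camera call. They do not tell look-alikes from the thing itself.
- recognise(picture, name): "xy" ([column, row] as shares, 0 to 1, of the picture: columns of its width, rows of its height, amid what is visible of it).
The state is a dict: "t": time; "qpos": joint angles; "qvel": joint speeds; "joint_torque": joint torques, N m; "ee_pos": TCP position; "orientation": TCP orientation; "ft_force": force on the tool from outside, world axes, zero at the start; "moment": the same for the moment, N m; "width": finger opening in mm.
Only numpy, scipy, OpenCV 4.12 (cv2) and the standard library are available. Lean on these libraries where they do the work, as an engineer would, in place of code of your own. Each camera call takes 0.05 s, during which the arm holds its last target.

TASK

A small ball bearing has dropped into the narrow gap under the clear guard: take the bent rod from its stand by the handle, reach in under the guard, drop the rod's turned-down tip into the bearing's bore (or behind it) and draw it out along the floor until you feel it come up against the stop bar in the tray, and press it there with a light steady pull (about 8 N, for about a second). Leave the bearing lying flat at the stop and hang the rod back in its stand as it was. Be gentle: never push or pull in the gap or tray harder than 20 N, do not touch the bearing with the gripper, and leave the other things on the bench where they are.

Things in the scene. Friction and masses are not known exactly. Their poses are not given: they have to be found in the camera images.
- gap_mouth (a point): Middle of the open mouth of the fixed gap, on its steel floor, 8 mm above the bench. x points level INTO the gap, y across, z up. Gap: 56 mm wide (y -28 to 28), closed at x 145 mm, 54 mm high under a clear plastic guard (guard 6 mm thick, top at z 60). Grey walls 16 mm thick and guard start at x 0.
- channel: The whole fixed channel, 270 x 98 mm base: gap plus open tray. Origin on the bench 8 mm below gap_mouth, same axes. The tray lies before the mouth at x -115 to 0, floor level with the gap's; its side rails, inner faces at y +-28 mm, are 10 mm high above the floor.
- tray (a point): Point on the tray floor 60 mm before the mouth, axes as gap_mouth. A fixed steel stop bar, 12 mm high, lies across the tray. Its place changes and is NOT measured: its face toward the gap is at gap_mouth x -96 to -71 mm. Feel for it: the pull, about 1 N before, rises sharply there; arm and rod are stiff, so come slowly, 10 to 15 mm/s, and stop on force. A bearing at the bar is wholly out of the gap.
- bearing: Steel ball bearing, 52 mm outside diameter, 15 mm high, open bore 25 mm, about 0.12 kg, lying flat on the gap floor, free to slide. Origin: middle of its underside, z up. It starts with its centre 45 to 75 mm inside the mouth, at most 2 mm off the middle line.
- hook: Bent rod, 7 mm round steel with wooden handle, 0.18 kg. Origin on the axis of the upright shank, level with the lowest point of the tip; z up, x along the foot. The foot runs level from the shank to x 130 mm, underside z 18, top z 25; there its end turns straight down to z 0, so it passes over the bearing and drops into its bore or behind it. Cross bar 26 (x) x 70 (y) x 8 mm at z 75 to 83 mm.
- hook_tip (a point): Lowest point of the rod's turned-down tip (7 mm thick, round end): x 130, y 0, z 0 mm in the hook frame; axes as the hook. Draw with it 1 to 2 mm above the floor or lightly on it.
- hook_grip (a point): Where to grip the rod, on the shank axis 125 mm above tip level; axes as the hook. Handle block 24 (x) x 30 (y) x 72 mm, from z 83 to 155 mm of the hook frame: grip from above across its 24 mm, fingers closing along hook x, firmly (80 N or more, if the gripper can) so that it does not tilt under the pull.
- stand: Fixed dark steel stand, base 70 x 90 x 6 mm, origin at its underside, x the way the hung rod's foot points. Two posts at y +-28 mm (46 mm apart inside) with flat seats at z 83 mm for the cross bar; lips 10 mm high (to z 93) leave a 32 mm long notch in x. Hung, the hook's origin is 8 mm above the stand's, axes parallel; it lifts straight up.
- tin: Bystander: low round tin, 61 mm diameter, 37 mm high, origin at its underside.
- spring: Bystander: coil spring lying down, 26 x 49 x 26 mm, origin at its underside.
- bolt: Bystander: hex bolt lying down, 22 x 69 x 26 mm, origin at its underside.
Not all that is in view belongs to the job. Of the things that look like the stand, take the one that is nearest to the robot's base at the start.

How it is judged (in metres and radians):
On the way, in this order (a step that is already met when the one before it is completed fails the run):
1. the rod's tip is down in the gap next to the bearing, at its far side or in its bore (x of hook_tip in the frame of gap_mouth above 0.03 m and z of hook_tip in the frame of gap_mouth below 0.012 m and horizontal distance between hook_tip and bearing below 0.048 m), for 0.1 s.
2. the bearing, out of the gap and flat in the tray, is pressed against the stop bar by the low tip with more than 4 N (x of bearing in the frame of gap_mouth between -0.078 and -0.037 m and y of bearing in the frame of gap_mouth between -0.008 and 0.008 m and z of bearing in the frame of gap_mouth between -0.004 and 0.006 m and contact force between hook and bearing above 4 N and z of hook_tip in the frame of gap_mouth below 0.012 m), for 0.3 s.
At the end, for the whole second after the job is handed in: The bearing lies flat, at rest, in the tray at the stop bar: centre 37 to 78 mm in front of the mouth, within 8 mm of the middle line. The rod hangs at rest in its stand, upright, foot as at the start, within 12 mm of the stand's middle and 5 mm of its height (x of bearing in the frame of gap_mouth between -0.078 and -0.037 m and y of bearing in the frame of gap_mouth between -0.008 and 0.008 m and z of bearing in the frame of gap_mouth between -0.004 and 0.006 m and angle between bearing's own z axis and vertical below 0.1 rad and linear speed of each of bearing, hook below 0.01 m/s and horizontal distance between hook and stand below 0.012 m and z of hook in the frame of stand between 0.003 and 0.012 m and angle between hook's own z axis and vertical below 0.06 rad and x of hook_tip in the frame of stand above 0.1 m); the robot touches nothing.
It fails at once if the rod presses on the bearing with more than 20 N (contact force between hook and bearing above 20 N).
It fails at once if the rod presses on the floor, walls, rails or guard of the channel with more than 20 N (contact force between hook and channel above 20 N).
It fails at once if the gripper or arm touches the bearing (contact force between any of the fingers, the arm and bearing above 0.3 N).
It fails at once if the tin, spring or bolt is moved more than 15 mm (distance of any of tin, spring, bolt from where it was at the start of the episode above 0.015 m).
It also fails if it takes over 64 s, if anything falls off the work surface, if the arm or the gripper's body presses on something with over 40 N, if the wrist force passes 120 N, or if a joint passes its speed limit or range.

## Working session

There is one attempt and no reset: what is moved stays moved. The work goes in short steps, Python scripts to look and compute and a shell command to move; the robot and the scene stay as the last step left them, time stands still between calls to the robot, and variables do not carry over. Pictures are saved under pics/ and viewed, and the job is handed in when it is done.

```bash
ls; mkdir -p pics
cat > h.py <<'E'
import numpy as np, cv2, json
from workcell import ctrl, viewer, recognise
from scipy.spatial.transform import Rotation as R
def snap(name):
    o=ctrl.get_obs()
    d=viewer.get_image(name); d['obs']=o; return d
def cam2world(d):
    if 'extrinsics' in d: return np.linalg.inv(np.array(d['extrinsics']))
    o=d['obs']; T=np.eye(4); T[:3,:3]=R.from_rotvec(o['orientation']).as_matrix(); T[:3,3]=o['ee_pos']
    return T@np.array(d['T_tool_cam'])
def K(d):
    f=240/np.tan(np.radians(d['vfov'])/2); return np.array([[f,0,d['cx']],[0,f,d['cy']],[0,0,1.]])
def slopes(d,uv):
    uv=np.asarray(uv,float).reshape(-1,1,2)
    return cv2.undistortPoints(uv,K(d),np.array([d['k1'],0,0,0.])).reshape(-1,2)
def cloud(d):
    h,w=d['range_z'].shape
    u,v=np.meshgrid(np.arange(w),np.arange(h))
    s=slopes(d,np.stack([u.ravel(),v.ravel()],1)); z=np.array(d['range_z'],float).ravel()
    P=np.stack([s[:,0]*z,-s[:,1]*z,-z,np.ones_like(z)],1)
    W=(cam2world(d)@P.T).T[:,:3]; W[z==0]=np.nan
    return W.reshape(h,w,3)
def ray_at_z(d,uv,zw):
    s=slopes(d,uv); M=cam2world(d); out=[]
    for a,b in s:
        r=M[:3,:3]@np.array([a,-b,-1]); o=M[:3,3]; t=(zw-o[2])/r[2]; out.append(o+t*r)
    return np.array(out)
def project(d,P):
    P=np.atleast_2d(P); M=np.linalg.inv(cam2world(d)); C=(M@np.c_[P,np.ones(len(P))].T).T
    s=np.stack([C[:,0]/-C[:,2],-C[:,1]/-C[:,2]],1); r2=(s**2).sum(1,keepdims=True)
    s=s*(1+d['k1']*r2); k=K(d); return s*k[0,0]+np.array([k[0,2],k[1,2]])
def save(d,n): cv2.imwrite('pics/'+n+'.png',cv2.cvtColor(np.ascontiguousarray(d['image']),cv2.COLOR_RGB2BGR))
E
python3 - <<'E'
from h import *
for n in ['scene','side','wrist']:
    d=snap(n); save(d,n+'0'); W=cloud(d)
    print(n,d['vfov'],d['cx'],d['cy'],d['k1'],cam2world(d)[:3,3].round())
    for k in ['channel','bearing','hook','stand','tin','spring','bolt']:
        for r in recognise(d,k)[:4]:
            u,v=r['xy'][0]*640,r['xy'][1]*480
            print(k,round(r['p'],2),int(u),int(v),W[min(int(v),479),min(int(u),639)].round())
print(ctrl.get_obs())
E
```

```text
pics
scene 48.08805274275894 326.43986109134545 236.92638371351308 0.048447380238666314 [ -38. -469.  996.]
channel 0.65 278 230 [529. 105.  71.]
hook 0.62 406 296 [ 516. -238.  139.]
stand 0.88 404 328 [ 493. -258.   72.]
stand 0.62 472 282 [ 670. -310.   79.]
stand 0.4 281 236 [524.  92.  65.]
tin 0.88 204 259 [383. 199.  36.]
spring 0.59 361 226 [697. -10.  19.]
spring 0.33 277 231 [526. 106.  70.]
spring 0.16 398 258 [ 679. -130.    8.]
bolt 0.71 402 258 [ 690. -135.    0.]
side 46.944465996800226 314.5487626416938 228.94152045393557 -0.03290800805927438 [ 413. -950.  672.]
channel 0.91 296 224 [559. 129.  14.]
bearing 0.8 296 219 [560. 137.  22.]
hook 0.87 314 297 [ 530. -256.  107.]
stand 0.89 403 316 [ 672. -289.   69.]
stand 0.86 321 334 [ 544. -236.    7.]
stand 0.68 216 219 [379. 170.  28.]
stand 0.25 371 247 [696. -15.  24.]
tin 0.97 217 218 [381. 168.  31.]
spring 0.72 372 249 [705.   5.   4.]
bolt 0.6 380 289 [ 675. -154.   22.]
wrist 70.65405579070324 318.11399736567404 240.3931737872453 -0.004732892049070609 [624.  78. 383.]
channel 0.97 249 99 [564. 113.  65.]
hook 0.
[... 250 characters left out ...]
]
bolt 0.72 352 329 [ 666. -142.   18.]
{'t': 1.2, 'qpos': array([-1.89762444e-02,  4.23099571e-01,  1.62989331e+00,  1.07341599e-05,
        1.08859661e+00, -1.89930129e-02]), 'qvel': array([-0.00142114,  0.0010004 ,  0.0004795 ,  0.00050636, -0.00027223,
        0.00065411]), 'joint_torque': array([ 4.48435476e-04, -5.44589281e+01, -2.74044567e+01,  6.44264300e-02,
        1.69694965e-02, -5.86988037e-06]), 'ee_pos': array([6.24988368e+02, 4.20012142e-02, 4.04677963e+02]), 'orientation': array([-2.22142532e+00, -2.22145151e+00, -1.42064317e-05]), 'ft_force': array([-0.95828008, -0.35816668,  1.09945572]), 'moment': array([-0.01294349, -0.01619065,  0.01686352]), 'width': 87.98115438589467}
```

View pictures.

View pics/scene0.png

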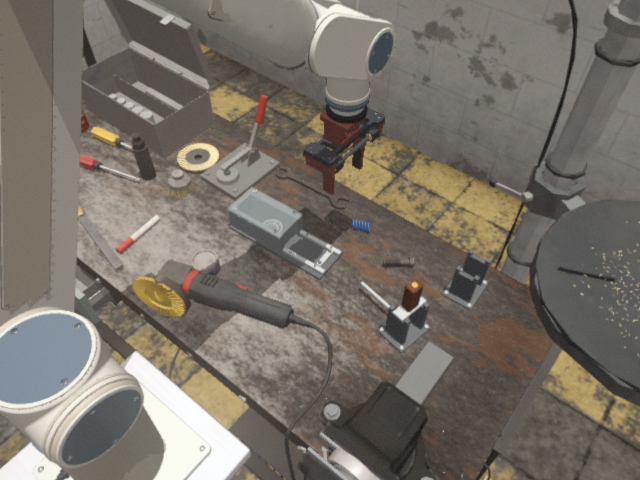

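View pics/side0.png

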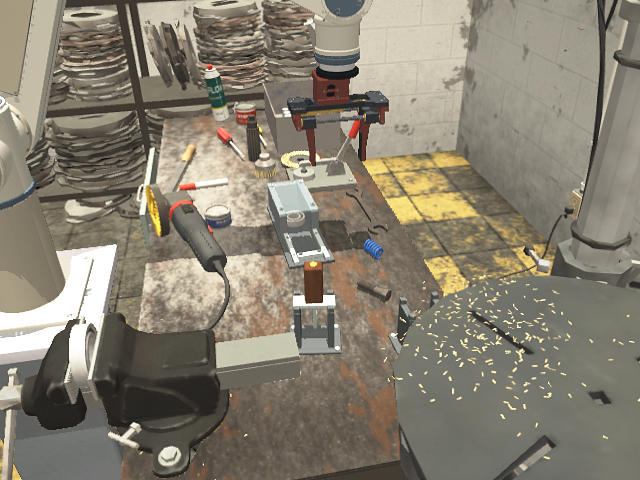

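View pics/wrist0.png

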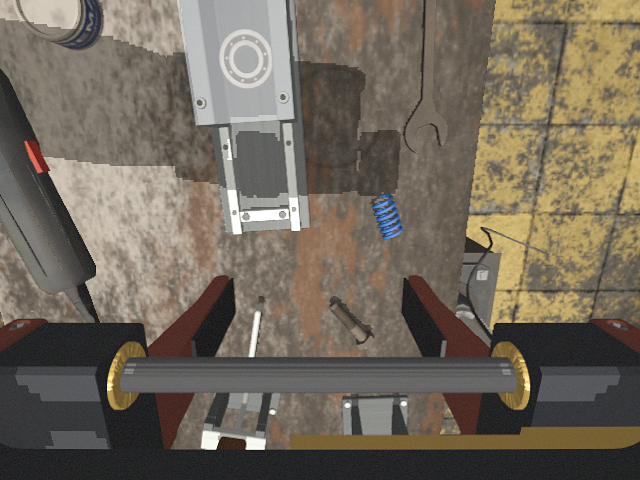

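Run:
```python
from h import *
d=snap('wrist'); W=cloud(d); np.save('w0.npy',W)
import pickle; pickle.dump(d,open('w0.pkl','wb'))
im=cv2.cvtColor(np.ascontiguousarray(d['image']),cv2.COLOR_RGB2BGR)
c=cv2.resize(im[0:250,150:350],None,fx=3,fy=2.4*1.0) ; c=cv2.resize(im[0:250,150:350],(480,600),interpolation=cv2.INTER_CUBIC); cv2.imwrite('pics/c1.png',c)
c=cv2.resize(im[290:480,180:440],(800,585),interpolation=cv2.INTER_CUBIC); cv2.imwrite('pics/c2.png',c)
# region near channel
m=(W[...,0]>450)&(W[...,0]<650)&(W[...,1]>-60)&(W[...,1]<300)
z=W[...,2]
print(np.histogram(z[m],bins=np.arange(-10,100,5)))
z8=np.where(np.isfinite(z),np.clip(z,0,127)*2,0).astype(np.uint8)
cv2.imwrite('pics/z1.png',cv2.applyColorMap(z8,cv2.COLORMAP_JET))
```

```text
(array([    0, 24015,   806,  7156,   356,  2369,   129,    51,    43,
          57,    55,    49,    51,    65,   472, 12164,   147,     0,
           0,     0,     0]), array([-10,  -5,   0,   5,  10,  15,  20,  25,  30,  35,  40,  45,  50,
        55,  60,  65,  70,  75,  80,  85,  90,  95]))
```

View pics/c1.png

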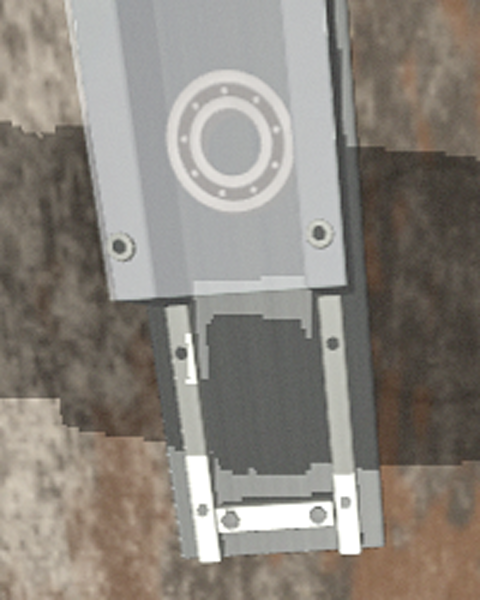

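View pics/c2.png

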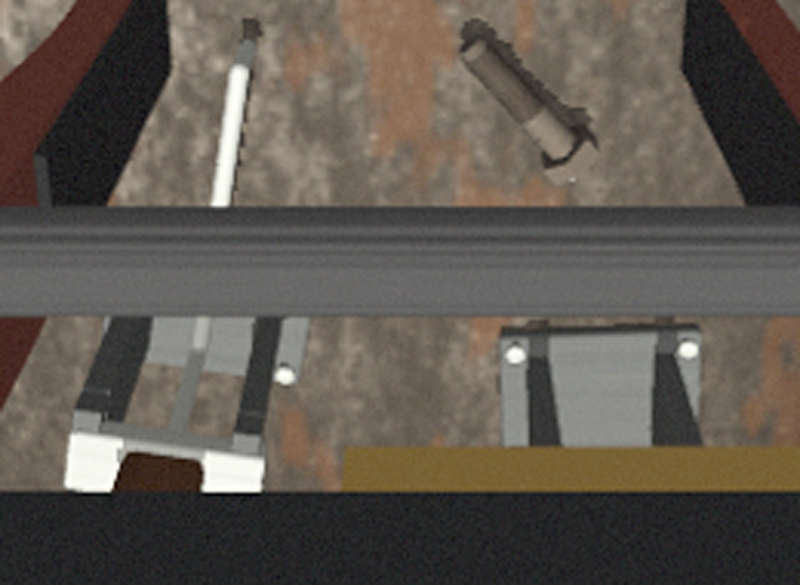

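View pics/z1.png

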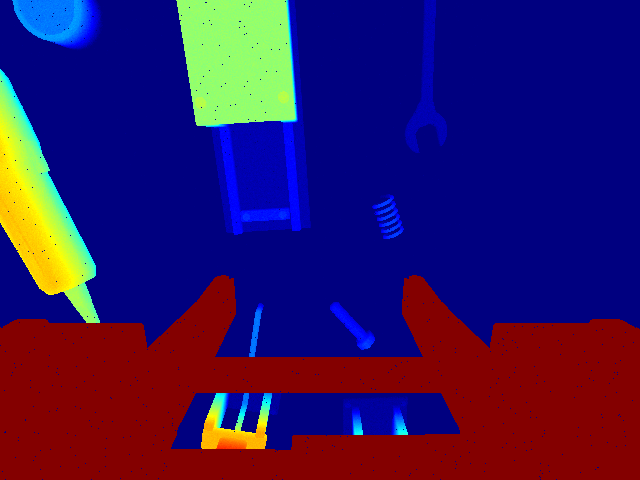

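```bash
cat > fit.py <<'E'
from h import *
import pickle
d=pickle.load(open('w0.pkl','rb')); W=cloud(d); z=W[...,2]
m=(W[...,0]>450)&(W[...,0]<650)&(W[...,1]>-60)&(W[...,1]<300)
for lo,hi in [(-6,5),(6,12),(14,24),(60,76)]:
    q=z[m&(z>lo)&(z<hi)]; print(lo,hi,np.median(q).round(2),len(q))
g=(m&(z>62)&(z<74)).astype(np.uint8)
g=cv2.morphologyEx(g,cv2.MORPH_CLOSE,np.ones((5,5)));
# left/right edges per row, front edge per column
L=[];Rr=[];F=[]
for v in range(5,110,2):
    u=np.where(g[v])[0]; L.append((u[0]-.5,v)); Rr.append((u[-1]+.5,v))
for u in range(205,285,2):
    v=np.where(g[:,u])[0]; F.append((u,v[-1]+.5))
def line(p):
    P=ray_at_z(d,p,68)[:,:2]; vx,vy,x,y=cv2.fitLine(P.astype(np.float32),cv2.DIST_HUBER,0,.01,.01).ravel(); return np.array([vx,vy]),np.array([x,y])
for n,p in [('L',L),('R',Rr),('F',F)]:
    a,b=line(p); print(n,np.degrees(np.arctan2(a[1],a[0])).round(2),b.round(1))
E
python3 fit.py
```

```text
-6 5 -1.64 24821
6 12 6.71 5124
14 24 16.5 2657
60 76 66.44 12783
L -86.21 [512.9 144.9]
R -86.42 [600.8 144.9]
F 3.56 [559.2  93.6]
```

```bash
cat > m2.py <<'E'
from h import *
import pickle
d=pickle.load(open('w0.pkl','rb')); W=cloud(d); z=W[...,2]
th=np.radians(93.67); ex=np.array([np.cos(th),np.sin(th)]); ey=np.array([-ex[1],ex[0]]); o=np.array([560.1,93.7])
def ch(p): p=np.atleast_2d(p)[:,:2]-o; return np.c_[p@ex,p@ey].round(1)
print('bearing ctr', ch(ray_at_z(d,[[245.8,58.7]],23)))
# stop bar pts
cr=np.array([[230,508],[318,500],[225,533],[325,524]])/2.4+[150,0]
print('bar',ch(ray_at_z(d,cr,20)))
b=(z>14.5)&(z<24)&(np.abs(W[...,0]-566)<20)&(W[...,1]<40)&(W[...,1]>-40)
q=ch(W[b]); print('bar cloud x',np.percentile(q[:,0],[1,10,50,90,99]))
# foot
f=(W[...,0]>480)&(W[...,0]<620)&(W[...,1]>-230)&(W[...,1]<-60)&(z>22)&(z<42)
v,u=np.where(f); print(len(v),u.min(),u.max(),v.min(),v.max())
P=W[f]; k=cv2.fitLine(P[:,:2].astype(np.float32),cv2.DIST_HUBER,0,.01,.01).ravel(); print('foot',k, np.degrees(np.arctan2(k[1],k[0])), P[:,1].max(), P[P[:,1].argmax()],np.median(P[:,2]))
s=(W[...,0]>440)&(W[...,0]<600)&(W[...,1]<-180)&(z>60)&(z<200)
P=W[s]; print(len(P)); print(P.min(0),P.max(0))
c=(z>78)&(z<99)&s; P=W[c]; print(cv2.minAreaRect(P[:,:2].astype(np.float32)),np.median(P[:,2]))
print('stand ctr2', W[405:415,225:262,2].round()[::4,::4])
E
python3 m2.py
```

```text
bearing ctr [[60.   1.1]]
bar [[ -88.8   20. ]
 [ -87.7  -20.2]
 [-100.3   23.8]
 [ -99.   -22.4]]
bar cloud x [-100.001  -98.8    -93.7    -88.99   -88.2  ]
371 224 271 308 401
foot [ 1.5197980e-01  9.8838359e-01  5.4943823e+02 -1.4487473e+02] 81.258316 -110.6129219511287 [ 554.8557182  -110.61292195   28.58685244] 30.55261783674962
1772
[ 494.63551228 -252.10429796   60.10859121] [ 567.47340708 -211.2972198   107.49846946]
((530.4808959960938, -230.38987731933594), (73.44171142578125, 40.39736557006836), 2.3932251930236816) 88.6858030544293
stand ctr2 [[29.  3.  4.  5.  4. 35.  4.  4.  5.  3.]
 [25. -3. -3. -1. 41. 40.  4.  4.  6. 60.]
 [-3. -2. -2. -1. 48. -2. -2. -2. -2. 67.]]
```

```bash
python3 -m handwheel '[{"gripper":0,"tx":-0.05,"ty":-0.013},{"tx":-0.05,"ty":-0.013},{"tx":-0.05,"ty":-0.013},{"tx":-0.05,"ty":-0.013},{"tx":-0.05,"ty":-0.013},{"tx":-0.05,"ty":-0.013},{"tx":0}]'
python3 - <<'E'
from h import *
import pickle
d=snap('wrist'); save(d,'w1'); pickle.dump(d,open('w1.pkl','wb')); print(d['obs']['ee_pos'],d['obs']['orientation'],d['obs']['t'])
E
```

```text
[6.24976454e+02 4.92373330e-02 4.04707181e+02] [2.22138999e+00 2.22144469e+00 4.04596673e-05] 1.25$[0]: bad value
```

View pics/w1.png

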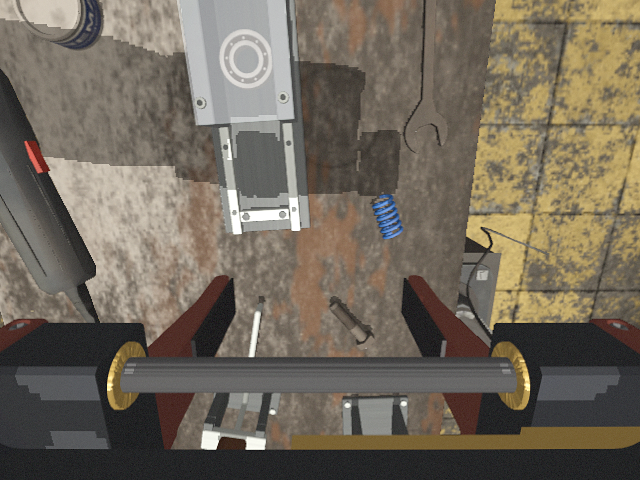

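```bash
python3 -m handwheel '[{"gripper":0,"tx":-0.05,"ty":-0.013,"tz":0,"rx":0,"ry":0,"rz":0},{"gripper":0,"tx":-0.05,"ty":-0.013,"tz":0,"rx":0,"ry":0,"rz":0},{"gripper":0,"tx":-0.05,"ty":-0.013,"tz":0,"rx":0,"ry":0,"rz":0},{"gripper":0,"tx":-0.05,"ty":-0.013,"tz":0,"rx":0,"ry":0,"rz":0},{"gripper":0,"tx":-0.05,"ty":-0.013,"tz":0,"rx":0,"ry":0,"rz":0},{"gripper":0,"tx":-0.05,"ty":-0.013,"tz":0,"rx":0,"ry":0,"rz":0},{"gripper":0,"tx":0,"ty":0,"tz":0,"rx":0,"ry":0,"rz":0}]'
python3 - <<'E'
from h import *
import pickle
d=snap('wrist'); save(d,'w2'); pickle.dump(d,open('w1.pkl','wb')); print(d['obs']['ee_pos'],d['obs']['orientation'],d['obs']['t'])
E
```

```text
t: 2.17
ee_pos: [546.0, -302.9, 404.7]
orientation: [2.226, 2.216, -0.0]
ft_force: [-0.2, 0.1, 0.4]
width: 88.3
[ 545.97594603 -302.94591649  404.68783729] [ 2.22571567e+00  2.21627851e+00 -4.47050162e-04] 2.175
```

View pics/w2.png

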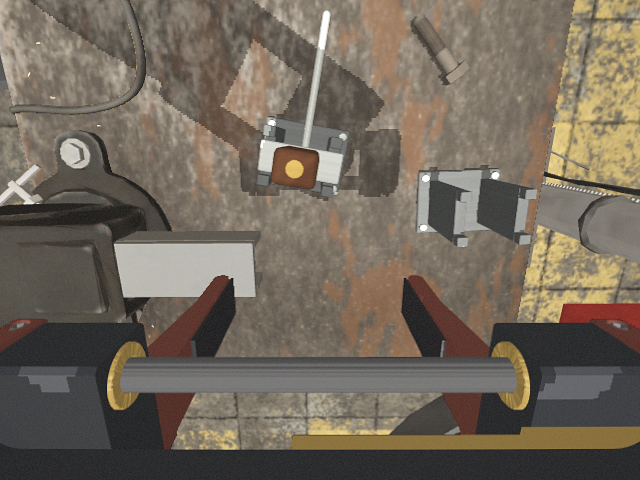

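```bash
cat > m3.py <<'E'
from h import *
import pickle
d=pickle.load(open('w1.pkl','rb')); W=cloud(d); z=W[...,2]
print('bench',np.nanmedian(z[300:340,255:390]))
reg=(W[...,0]>470)&(W[...,0]<610)&(W[...,1]>-300)&(W[...,1]<-170)
def corners(mask,zt):
    c,_=cv2.findContours(mask.astype(np.uint8),cv2.RETR_EXTERNAL,cv2.CHAIN_APPROX_NONE)
    c=max(c,key=cv2.contourArea).reshape(-1,2)
    P=ray_at_z(d,c,zt); r=cv2.minAreaRect(P[:,:2].astype(np.float32)); return r
print('handle top',corners(reg&(z>150)&(z<172),163), np.median(z[reg&(z>150)&(z<172)]))
mm=reg&(z>84)&(z<172); print('bar+handle',corners(mm,91),np.median(z[reg&(z>84)&(z<95)]))
f=(W[...,0]>480)&(W[...,0]<640)&(W[...,1]>-215)&(W[...,1]<-90)&(z>22)&(z<42)
P=W[f]; k=cv2.fitLine(P[:,:2].astype(np.float32),cv2.DIST_HUBER,0,.01,.01).ravel(); print('foot',k,np.degrees(np.arctan2(k[1],k[0])),P[P[:,1].argmax()],np.median(P[:,2]))
v=(W[...,0]>300)&(W[...,0]<500)&(W[...,1]<-250)&(z>20)&(z<300); P=W[v]; print('vise',P.min(0),P.max(0))
v=v&(W[...,0]>430);P=W[v]; print('jaw',P.min(0),P.max(0))
im=cv2.cvtColor(np.ascontiguousarray(d['image']),cv2.COLOR_RGB2BGR)
cv2.imwrite('pics/c3.png',cv2.resize(im[0:220,220:380],(480,660)[::1] if 0 else (436,600),interpolation=cv2.INTER_CUBIC))
E
python3 m3.py
```

```text
bench -1.7798634267142859
handle top ((530.919677734375, -241.94090270996094), (23.621068954467773, 29.247562408447266), 79.78863525390625) 161.11972881279044
bar+handle ((529.7782592773438, -247.9998016357422), (37.706844329833984, 69.26782989501953), 79.73989868164062) 89.69382505294428
foot [ 1.7930064e-01  9.8379433e-01  5.4554980e+02 -1.6133647e+02] 79.67097 [ 553.54672092 -110.992843     29.15265587] 30.7391682148764
vise [ 300.00365461 -387.80490781   20.00829493] [ 499.99923621 -250.37112075  299.99880724]
jaw [ 430.0083371  -366.55563432   46.9164991 ] [ 499.99923621 -250.37112075  299.99880724]
```

View pics/c3.png

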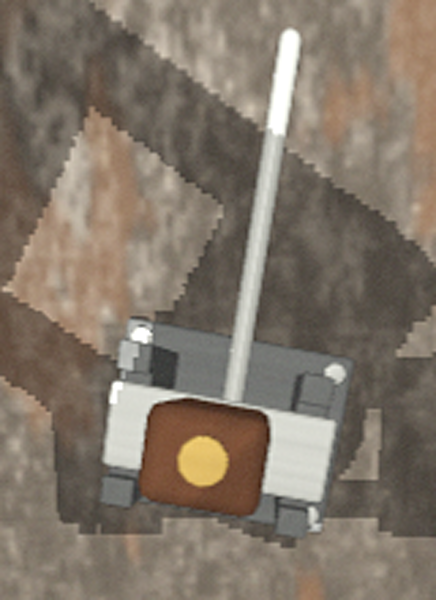

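Run:
```python
from h import *
import pickle
d=pickle.load(open('w1.pkl','rb')); W=cloud(d)
for p in [(250,240),(255,290),(250,265),(180,265),(120,290),(60,250),(60,210)]: print(p,W[p[1],p[0]].round())
```

```text
(250, 240) [ 482. -314.   81.]
(255, 290) [ 486. -359.   91.]
(250, 265) [ 483. -335.   90.]
(180, 265) [ 419. -334.   91.]
(120, 290) [ 365. -355.  100.]
(60, 250) [ 329. -312.  113.]
(60, 210) [ 306. -286.   75.]
```

```bash
python3 -m handwheel '[{"gripper":0,"tx":0.0304,"ty":-0.0077,"tz":0,"rx":0,"ry":0,"rz":0},{"gripper":0,"tx":0.0304,"ty":-0.0077,"tz":0,"rx":0,"ry":0,"rz":0},{"gripper":0,"tx":0,"ty":0,"tz":0,"rx":0,"ry":0,"rz":10},{"gripper":0,"tx":0,"ty":0,"tz":0,"rx":0,"ry":0,"rz":10},{"gripper":0,"tx":0,"ty":0,"tz":0,"rx":0,"ry":0,"rz":10},{"gripper":0,"tx":0,"ty":0,"tz":0,"rx":0,"ry":0,"rz":10},{"gripper":0,"tx":0,"ty":0,"tz":0,"rx":0,"ry":0,"rz":10},{"gripper":0,"tx":0,"ty":0,"tz":0,"rx":0,"ry":0,"rz":10}]'
python3 -m handwheel '[{"gripper":0,"tx":0,"ty":0,"tz":0,"rx":0,"ry":0,"rz":10},{"gripper":0,"tx":0,"ty":0,"tz":0,"rx":0,"ry":0,"rz":10},{"gripper":0,"tx":0,"ty":0,"tz":0,"rx":0,"ry":0,"rz":10},{"gripper":0,"tx":0,"ty":0,"tz":0,"rx":0,"ry":0,"rz":10},{"gripper":0,"tx":0,"ty":0,"tz":0,"rx":0,"ry":0,"rz":0}]'
cat > st.py <<'E'
from h import *
o=ctrl.get_obs(); M=R.from_rotvec(o['orientation']).as_matrix()
print('t',o['t'],'pos',o['ee_pos'].round(1),'ty yaw',np.degrees(np.arctan2(M[1,1],M[0,1])).round(2),'tz',M[:,2].round(4),'q',o['qpos'].round(2),'F',o['ft_force'].round(1),'M',o['moment'].round(2),'w',round(o['width'],1))
E
python3 st.py
```

```text
t: 3.22
ee_pos: [531.9, -237.5, 404.6]
orientation: [-3.036, -0.807, 0.0]
ft_force: [0.5, -0.4, -0.3]
width: 87.8
t: 3.85
ee_pos: [531.9, -237.8, 404.7]
orientation: [-3.13, 0.269, 0.0]
ft_force: [0.1, 0.8, -0.4]
width: 87.8
t 3.85 pos [ 531.9 -237.8  404.7] ty yaw -99.82 tz [-1.e-04  3.e-04 -1.e+00] q [-0.44  0.36  1.73  0.    1.05  1.3 ] F [ 0.1  0.8 -0.4] M [0.12 0.12 0.03] w 87.8
```

```bash
python3 -m handwheel '[{"gripper":0,"tx":-0.0003,"ty":0.0043,"tz":0,"rx":0,"ry":0,"rz":0.5},{"gripper":0,"tx":0,"ty":0,"tz":0.03,"rx":0,"ry":0,"rz":0},{"gripper":0,"tx":0,"ty":0,"tz":0.03,"rx":0,"ry":0,"rz":0},{"gripper":0,"tx":0,"ty":0,"tz":0.01,"rx":0,"ry":0,"rz":0},{"gripper":0,"tx":0,"ty":0,"tz":0,"rx":0,"ry":0,"rz":0}]'
python3 - <<'E'
from h import *
d=snap('wrist'); save(d,'w3'); d=snap('side'); save(d,'s3')
E
python3 st.py
```

```text
t: 4.47
ee_pos: [530.6, -243.4, 334.4]
orientation: [-3.128, 0.286, 0.001]
ft_force: [-1.2, 0.4, 0.4]
width: 88.0
t 4.575 pos [ 531.  -243.6  335.6] ty yaw -100.47 tz [ 1.3e-03 -7.0e-04 -1.0e+00] q [-0.45  0.45  1.77 -0.    0.92  1.3 ] F [ 0.5 -1.  -0.6] M [ 0.04  0.09 -0.05] w 88.0
```

View pics/w3.png

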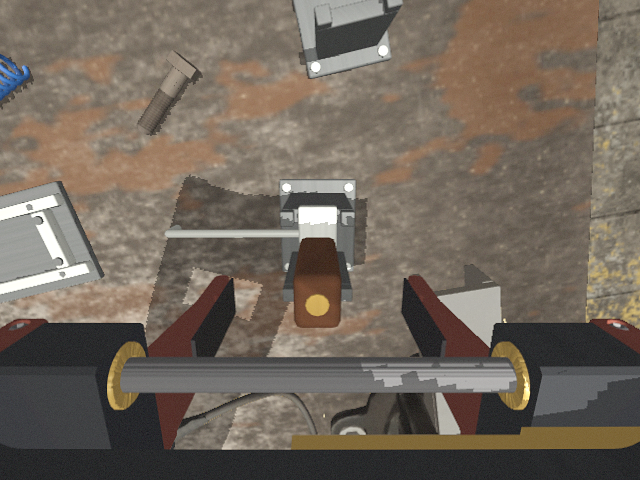

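View pics/s3.png

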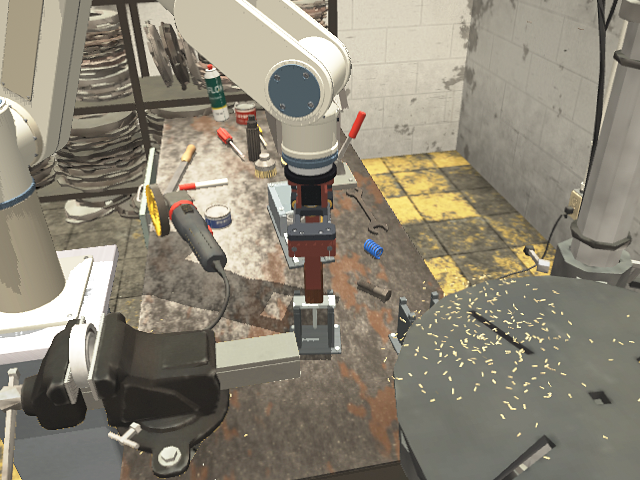

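```bash
python3 -m handwheel '[{"gripper":0,"tx":0,"ty":-0.0013,"tz":0.018,"rx":0,"ry":0,"rz":0},{"gripper":0,"tx":0,"ty":0,"tz":0.018,"rx":0,"ry":0,"rz":0},{"gripper":0,"tx":0,"ty":0,"tz":0.016,"rx":0,"ry":0,"rz":0},{"gripper":0,"tx":0,"ty":0,"tz":0,"rx":0,"ry":0,"rz":0},{"gripper":0,"tx":0,"ty":0,"tz":0,"rx":0,"ry":0,"rz":0}]'; python3 st.py
```

```text
t: 5.2
ee_pos: [530.9, -242.2, 282.6]
orientation: [-3.128, 0.287, 0.0]
ft_force: [0.1, -0.4, 0.6]
width: 87.9
t 5.2 pos [ 530.9 -242.2  282.6] ty yaw -100.5 tz [-2.e-04  1.e-04 -1.e+00] q [-0.45  0.53  1.8  -0.    0.82  1.31] F [ 0.1 -0.4  0.6] M [0.1  0.08 0.03] w 87.9
```

```bash
python3 -m handwheel '[{"gripper":1,"tx":0,"ty":0,"tz":0,"rx":0,"ry":0,"rz":0},{"gripper":1,"tx":0,"ty":0,"tz":0,"rx":0,"ry":0,"rz":0},{"gripper":1,"tx":0,"ty":0,"tz":0,"rx":0,"ry":0,"rz":0},{"gripper":1,"tx":0,"ty":0,"tz":0,"rx":0,"ry":0,"rz":0},{"gripper":1,"tx":0,"ty":0,"tz":0,"rx":0,"ry":0,"rz":0},{"gripper":1,"tx":0,"ty":0,"tz":0,"rx":0,"ry":0,"rz":0}]'; python3 st.py
```

```text
t: 5.95
ee_pos: [530.8, -242.1, 282.7]
orientation: [-3.128, 0.287, 0.0]
ft_force: [0.2, -0.1, 0.7]
width: 31.2
t 5.95 pos [ 530.8 -242.1  282.7] ty yaw -100.5 tz [-0.  0. -1.] q [-0.45  0.53  1.8   0.    0.82  1.31] F [ 0.2 -0.1  0.7] M [0.08 0.09 0.06] w 31.2
```

```bash
python3 -m handwheel '[{"gripper":1,"tx":0,"ty":0,"tz":0,"rx":0,"ry":0,"rz":0},{"gripper":1,"tx":0,"ty":0,"tz":0,"rx":0,"ry":0,"rz":0},{"gripper":1,"tx":0,"ty":0,"tz":0,"rx":0,"ry":0,"rz":0},{"gripper":1,"tx":0,"ty":0,"tz":0,"rx":0,"ry":0,"rz":0}]'; python3 st.py
```

```text
t: 6.45
ee_pos: [530.8, -242.1, 282.7]
orientation: [3.128, -0.287, 0.0]
ft_force: [0.5, -0.5, -1.1]
width: 23.9
t 6.45 pos [ 530.8 -242.1  282.7] ty yaw -100.5 tz [ 0.e+00 -1.e-04 -1.e+00] q [-0.45  0.53  1.8  -0.    0.82  1.31] F [ 0.5 -0.5 -1.1] M [-0.04  0.1  -0.01] w 23.9
```

```bash
python3 -m handwheel '[{"gripper":1,"tx":0,"ty":0,"tz":-0.01,"rx":0,"ry":0,"rz":0},{"gripper":1,"tx":0,"ty":0,"tz":-0.02,"rx":0,"ry":0,"rz":0},{"gripper":1,"tx":0,"ty":0,"tz":-0.02,"rx":0,"ry":0,"rz":0},{"gripper":1,"tx":0,"ty":0,"tz":-0.017,"rx":0,"ry":0,"rz":0},{"gripper":1,"tx":0,"ty":0,"tz":0,"rx":0,"ry":0,"rz":0}]'; python3 st.py
python3 -m handwheel '[{"gripper":1,"tx":0.001,"ty":-0.025,"tz":0,"rx":0,"ry":0,"rz":-2},{"gripper":1,"tx":0.001,"ty":-0.035,"tz":0,"rx":0,"ry":0,"rz":-2},{"gripper":1,"tx":0.001,"ty":-0.035,"tz":0,"rx":0,"ry":0,"rz":-2},{"gripper":1,"tx":0.001,"ty":-0.035,"tz":0,"rx":0,"ry":0,"rz":-2},{"gripper":1,"tx":0.001,"ty":-0.03,"tz":0,"rx":0,"ry":0,"rz":-3},{"gripper":1,"tx":0.0,"ty":-0.015,"tz":0,"rx":0,"ry":0,"rz":-3},{"gripper":1,"tx":0,"ty":0,"tz":0,"rx":0,"ry":0,"rz":0}]'; python3 st.py
```

```text
t: 7.08
ee_pos: [531.1, -242.2, 351.3]
orientation: [3.127, -0.287, 0.004]
ft_force: [-0.7, -0.2, -2.5]
width: 23.9
t 7.075 pos [ 531.1 -242.2  351.3] ty yaw -100.5 tz [ 0.0026 -0.0012 -1.    ] q [-0.45  0.43  1.76  0.    0.95  1.31] F [-0.7 -0.2 -2.5] M [ 0.1   0.04 -0.  ] w 23.9
t: 7.95
ee_pos: [553.2, -68.3, 349.3]
orientation: [3.14, 0.099, -0.001]
ft_force: [-0.1, 0.0, -1.3]
width: 24.1
t 7.95 pos [553.2 -68.3 349.3] ty yaw -86.41 tz [-9.e-04 -0.e+00 -1.e+00] q [-0.14  0.4   1.82 -0.    0.92  1.36] F [-0.1  0.  -1.3] M [ 0.07  0.11 -0.01] w 24.1
```

```bash
python3 -m handwheel '[{"gripper":1,"tx":0.0084,"ty":-0.003,"tz":0,"rx":0,"ry":0,"rz":0},{"gripper":1,"tx":0.0083,"ty":-0.003,"tz":0,"rx":0,"ry":0,"rz":0},{"gripper":1,"tx":0,"ty":0,"tz":0,"rx":0,"ry":0,"rz":0}]'; python3 st.py
python3 - <<'E'
from h import *
import pickle
for n in ['wrist','side','scene']:
    d=snap(n); save(d,n+'4'); pickle.dump(d,open(n+'4.pkl','wb'))
E
```

```text
t: 8.32
ee_pos: [570.5, -62.2, 349.7]
orientation: [3.14, 0.095, 0.001]
ft_force: [0.0, 0.1, -2.9]
width: 23.9
t 8.325 pos [570.5 -62.2 349.7] ty yaw -86.53 tz [ 7.e-04 -1.e-04 -1.e+00] q [-0.13  0.42  1.79 -0.    0.94  1.38] F [ 0.   0.1 -2.9] M [0.02 0.09 0.01] w 23.9
```

View pics/wrist4.png

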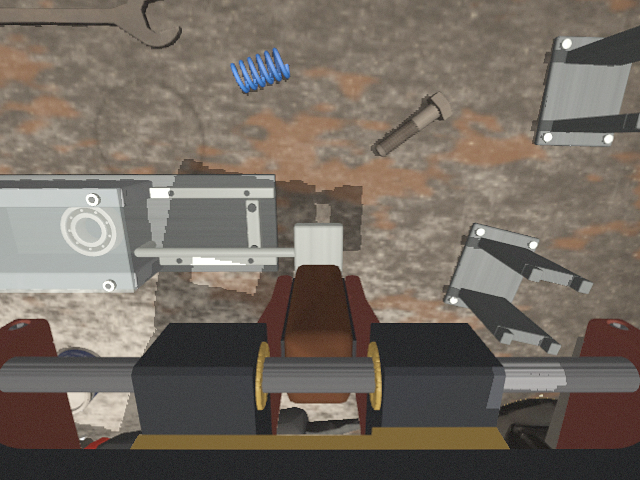

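View pics/side4.png

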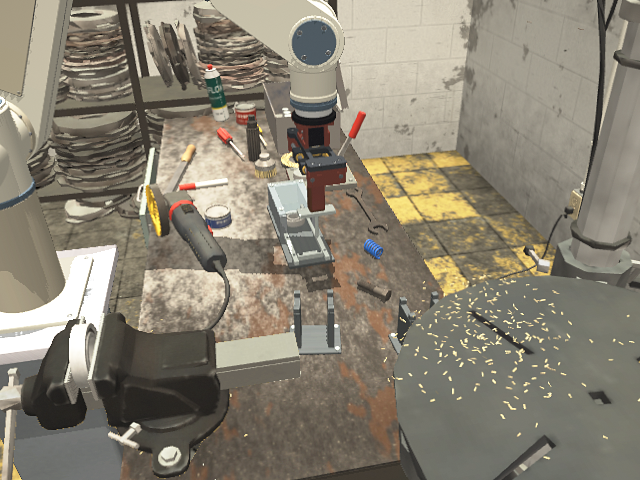

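View pics/scene4.png

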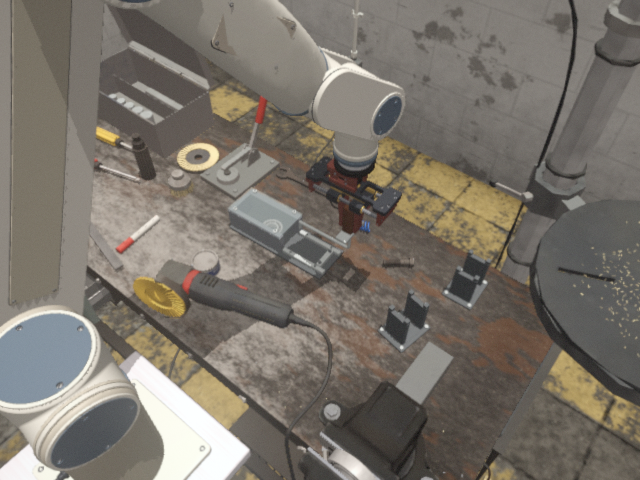

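Run:
```python
from h import *
import pickle
d=pickle.load(open('wrist4.pkl','rb')); W=cloud(d); z=W[...,2]
m=(W[...,0]>450)&(W[...,0]<650)&(W[...,1]>50)&(W[...,1]<300)
g=(m&(z>60)&(z<74)).astype(np.uint8); print('guard z',np.median(z[g>0]),'bench',np.nanmedian(z[20:60,300:420]))
g=cv2.morphologyEx(g,cv2.MORPH_CLOSE,np.ones((5,5)))
v,u=np.where(g); print(u.min(),u.max(),v.min(),v.max())
def line(p):
    P=ray_at_z(d,p,68)[:,:2]; vx,vy,x,y=cv2.fitLine(P.astype(np.float32),cv2.DIST_HUBER,0,.01,.01).ravel(); return np.array([vx,vy]),np.array([x,y])
A=[];B=[];F=[]
for uu in range(5,100,3):
    q=np.where(g[:,uu])[0]; A.append((uu,q[0]-.5)); B.append((uu,q[-1]+.5))
for vv in list(range(195,238,2))+list(range(265,288,2)):
    q=np.where(g[vv])[0]; F.append((q[-1]+.5,vv))
for n,p in [('far',A),('near',B),('F',F)]:
    a,b=line(p); print(n,np.degrees(np.arctan2(a[1],a[0])).round(2),b.round(1))
f=(W[...,0]>530)&(W[...,0]<600)&(W[...,1]>-45)&(W[...,1]<90)&(z>85)&(z<110)
P=W[f]; k=cv2.fitLine(P[:,:2].astype(np.float32),cv2.DIST_HUBER,0,.01,.01).ravel(); print('foot',len(P),k,np.degrees(np.arctan2(k[1],k[0])),P[P[:,1].argmax()],np.median(P[:,2]))
v,u=np.where(f); print(u.min(),v[u.argmin()])
# foot z slope
print('foot z vs y',np.polyfit(P[:,1],P[:,2],1))
th=np.radians(93.67); ex=np.array([np.cos(th),np.sin(th)]); ey=np.array([-ex[1],ex[0]]); o=np.array([560.1,93.7])
for uv,zz in [((88,230),23),((248,225),20)]:
    p=ray_at_z(d,[uv],zz)[0][:2]; print(p, (p-o)@ex,(p-o)@ey)
im=cv2.cvtColor(np.ascontiguousarray(d['image']),cv2.COLOR_RGB2BGR)
cv2.imwrite('pics/c4.png',cv2.resize(im[160:310,0:300],(800,400),interpolation=cv2.INTER_CUBIC))
```

```text
guard z 66.6353173711168 bench -1.7236382159361483
0 136 187 292
far -86.56 [600.3 153.2]
near -86.39 [511.3 164.8]
F 3.59 [562.   89.9]
foot 1468 [ 5.8619212e-02 -9.9828041e-01  5.6676636e+02  1.3653324e+01] -86.639435 [563.02825245  71.1491913   95.6700224 ] 97.82695802496053
134 251
foot z vs y [-9.53071173e-03  9.76583404e+01]
[554.83446867 152.48381401] 59.000309870213556 1.491993439635141
[568.02159523   3.81559029] -90.20714076059134 -2.1518678055579343
```

View pics/c4.png

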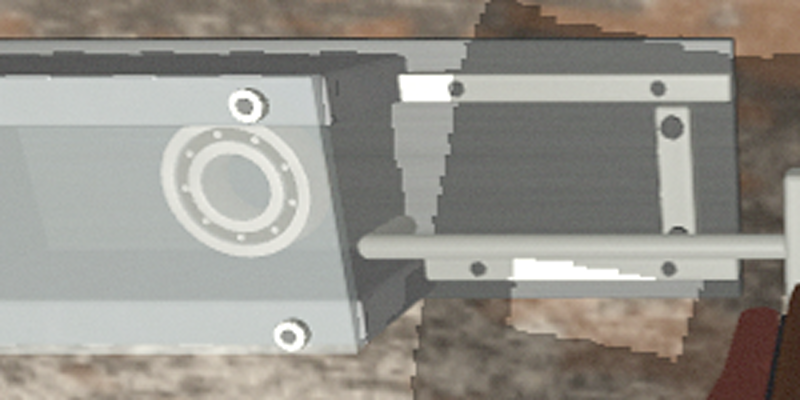

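```bash
python3 -m handwheel '[{"gripper":1,"tx":-0.0016,"ty":0,"tz":0.02,"rx":0,"ry":0,"rz":0},{"gripper":1,"tx":0,"ty":0,"tz":0.017,"rx":0,"ry":0,"rz":0},{"gripper":1,"tx":0,"ty":0,"tz":0.008,"rx":0,"ry":0,"rz":0},{"gripper":1,"tx":0,"ty":0,"tz":0,"rx":0,"ry":0,"rz":0},{"gripper":1,"tx":0,"ty":0,"tz":0,"rx":0,"ry":0,"rz":0}]'; python3 st.py
python3 - <<'E'
from h import *
import pickle
for n in ['wrist','side']:
    d=snap(n); save(d,n+'5'); pickle.dump(d,open(n+'5.pkl','wb'))
    im=cv2.cvtColor(np.ascontiguousarray(d['image']),cv2.COLOR_RGB2BGR)
    a=(180,330,0,300) if n=='wrist' else (160,280,240,360)
    c=im[a[0]:a[1],a[2]:a[3]]; s=800/c.shape[1] if n=='wrist' else 5
    cv2.imwrite('pics/c5%s.png'%n,cv2.resize(c,None,fx=s,fy=s,interpolation=cv2.INTER_CUBIC))
d=pickle.load(open('wrist5.pkl','rb'));W=cloud(d);z=W[...,2]
f=(W[...,0]>530)&(W[...,0]<600)&(W[...,1]>-45)&(W[...,1]<80)&(z>44)&(z<65)
P=W[f]; k=cv2.fitLine(P[:,:2].astype(np.float32),cv2.DIST_HUBER,0,.01,.01).ravel(); print('foot',len(P),k,np.degrees(np.arctan2(k[1],k[0])),P[P[:,1].argmax()],np.median(P[:,2]),np.polyfit(P[:,1],P[:,2],1))
E
```

```text
t: 9.1
ee_pos: [568.4, -61.9, 305.1]
orientation: [3.14, 0.096, 0.001]
ft_force: [-0.3, 0.1, -1.1]
width: 23.8
t 9.1 pos [568.4 -61.9 305.1] ty yaw -86.5 tz [ 7.e-04 -1.e-04 -1.e+00] q [-0.13  0.48  1.82  0.    0.85  1.38] F [-0.3  0.1 -1.1] M [0.04 0.09 0.01] w 23.8
foot 1451 [ 6.0316961e-02 -9.9817926e-01  5.6460321e+02  1.3104295e+01] -86.54199 [560.25004537  71.17017807  51.58133611] 53.24427093524767 [-3.20891057e-03  5.30977648e+01]
```

View pics/c5wrist.png

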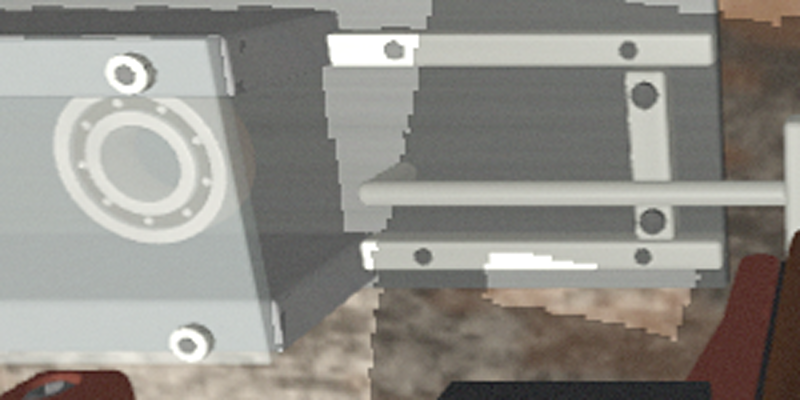

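View pics/c5side.png

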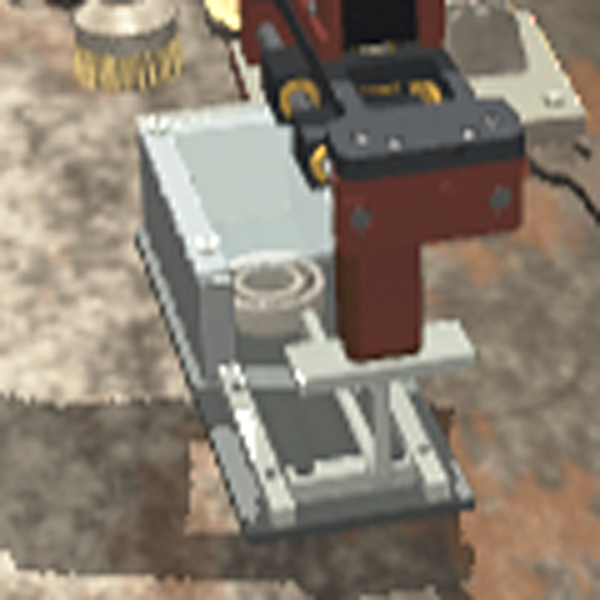

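```bash
python3 -m handwheel '[{"gripper":1,"tx":0,"ty":-0.008,"tz":0,"rx":0,"ry":0,"rz":0},{"gripper":1,"tx":0,"ty":-0.012,"tz":0,"rx":0,"ry":0,"rz":0},{"gripper":1,"tx":0,"ty":-0.012,"tz":0,"rx":0,"ry":0,"rz":0},{"gripper":1,"tx":0,"ty":-0.012,"tz":0,"rx":0,"ry":0,"rz":0}]'; python3 st.py
python3 -m handwheel '[{"gripper":1,"tx":0,"ty":-0.012,"tz":0,"rx":0,"ry":0,"rz":0},{"gripper":1,"tx":0,"ty":-0.012,"tz":0,"rx":0,"ry":0,"rz":0},{"gripper":1,"tx":0,"ty":-0.012,"tz":0,"rx":0,"ry":0,"rz":0},{"gripper":1,"tx":0,"ty":-0.005,"tz":0,"rx":0,"ry":0,"rz":0},{"gripper":1,"tx":0,"ty":0,"tz":0,"rx":0,"ry":0,"rz":0},{"gripper":1,"tx":0,"ty":0,"tz":0,"rx":0,"ry":0,"rz":0}]'; python3 st.py
python3 - <<'E'
from h import *
import pickle
for n in ['wrist','side','scene']:
    d=snap(n); save(d,n+'6'); pickle.dump(d,open(n+'6.pkl','wb'))
    im=cv2.cvtColor(np.ascontiguousarray(d['image']),cv2.COLOR_RGB2BGR)
    a={'wrist':(180,380,0,320),'side':(160,280,240,360),'scene':(170,290,200,360)}[n]
    c=im[a[0]:a[1],a[2]:a[3]]; s={'wrist':2.5,'side':5,'scene':5}[n]
    cv2.imwrite('pics/c6%s.png'%n,cv2.resize(c,None,fx=s,fy=s,interpolation=cv2.INTER_CUBIC))
E
```

```text
t: 9.7
ee_pos: [565.3, -16.8, 304.7]
orientation: [-3.14, -0.097, 0.0]
ft_force: [-0.2, 0.0, -0.8]
width: 23.9
t 9.7 pos [565.3 -16.8 304.7] ty yaw -86.47 tz [-0.  0. -1.] q [-0.05  0.47  1.83  0.    0.84  1.46] F [-0.2  0.  -0.8] M [ 0.03  0.08 -0.01] w 23.9
t: 10.45
ee_pos: [562.9, 22.7, 304.7]
orientation: [3.14, 0.096, -0.0]
ft_force: [0.4, -0.6, -2.4]
width: 23.9
t 10.45 pos [562.9  22.7 304.7] ty yaw -86.51 tz [-0.e+00 -1.e-04 -1.e+00] q [ 0.02  0.47  1.83 -0.    0.84  1.53] F [ 0.4 -0.6 -2.4] M [ 0.1   0.11 -0.01] w 23.9
```

View pics/c6wrist.png

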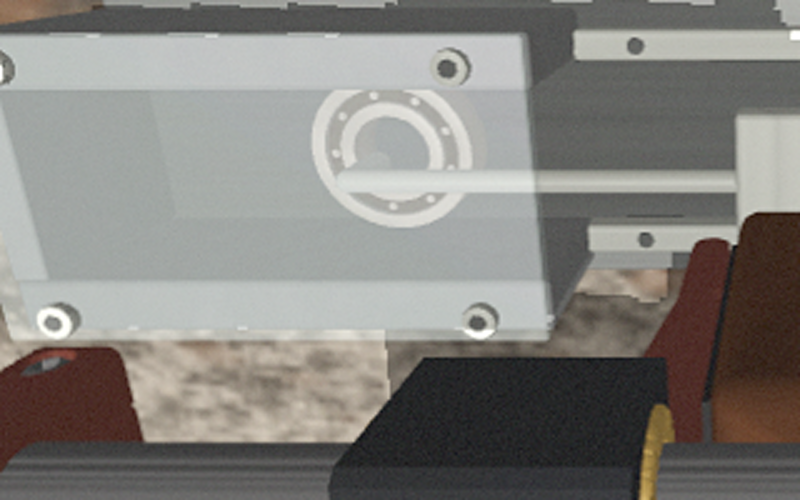

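View pics/c6side.png

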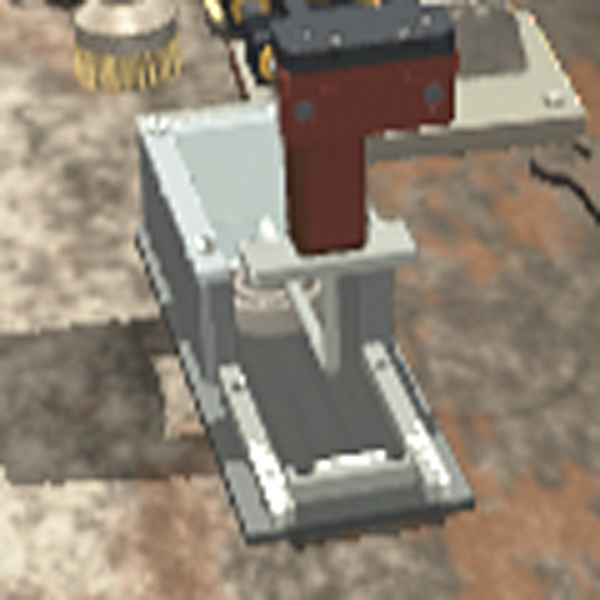

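View pics/c6scene.png

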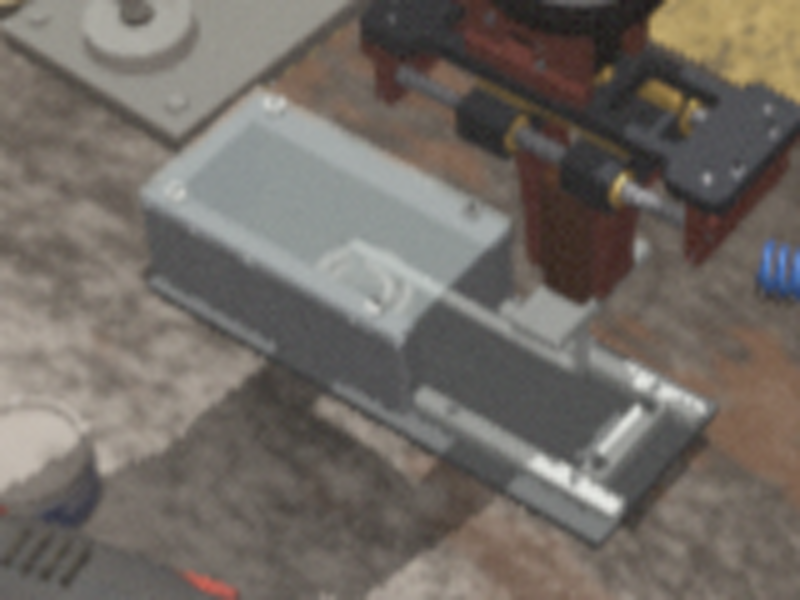

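Run:
```python
from h import *
import pickle
d=pickle.load(open('wrist6.pkl','rb'))
th=np.radians(93.67); ex=np.array([np.cos(th),np.sin(th)]); ey=np.array([-ex[1],ex[0]]); o=np.array([560.1,93.7])
ch=lambda p:(((p[:2]-o)@ex).round(1),((p[:2]-o)@ey).round(1))
# predicted projections
def wp(x,y,z): return np.r_[o+x*ex+y*ey,z]
for nm,P in [('tip',wp(59,.6,30)),('bearing top ctr',wp(60,1.1,23)),('mouth edge +44',wp(0,44,68)),('mouth edge -44',wp(0,-44,68)),('b far',wp(86,1.1,23)),('b near',wp(34,1.1,23))]:
    p=project(d,P)[0]; print(nm,p.round(1),'crop',((p-[0,180])*2.5).round(0))
for uv in [(157,239.5)]: print(ch(ray_at_z(d,[uv],23)[0]))
```

```text
tip [152.2 242.4] crop [381. 156.]
bearing top ctr [155.2 240.5] crop [388. 151.]
mouth edge +44 [218.6 316.2] crop [546. 341.]
mouth edge -44 [206.7 192.3] crop [517.  31.]
b far [122.9 240.6] crop [307. 151.]
b near [187.5 240.4] crop [469. 151.]
(np.float64(58.4), np.float64(0.3))
```

```bash
python3 -m handwheel '[{"gripper":1,"tx":0,"ty":0,"tz":0.005,"rx":0,"ry":0,"rz":0},{"gripper":1,"tx":0,"ty":0,"tz":0.005,"rx":0,"ry":0,"rz":0},{"gripper":1,"tx":0,"ty":0,"tz":0.004,"rx":0,"ry":0,"rz":0},{"gripper":1,"tx":0,"ty":0,"tz":0,"rx":0,"ry":0,"rz":0}]'; python3 st.py
python3 -m handwheel '[{"gripper":1,"tx":0,"ty":0,"tz":0.002,"rx":0,"ry":0,"rz":0},{"gripper":1,"tx":0,"ty":0,"tz":0.002,"rx":0,"ry":0,"rz":0},{"gripper":1,"tx":0,"ty":0,"tz":0.0015,"rx":0,"ry":0,"rz":0},{"gripper":1,"tx":0,"ty":0,"tz":0,"rx":0,"ry":0,"rz":0},{"gripper":1,"tx":0,"ty":0,"tz":0,"rx":0,"ry":0,"rz":0}]'; python3 st.py
```

```text
t: 11.1
ee_pos: [562.7, 22.9, 290.1]
orientation: [-3.14, -0.096, 0.002]
ft_force: [-0.2, 0.8, -1.7]
width: 23.9
t 11.1 pos [562.7  22.9 290.1] ty yaw -86.5 tz [-0.001 -0.    -1.   ] q [ 0.02  0.49  1.84 -0.    0.81  1.53] F [-0.2  0.8 -1.7] M [ 0.1   0.12 -0.01] w 23.9
t: 11.72
ee_pos: [562.9, 22.9, 285.2]
orientation: [3.14, 0.096, 0.0]
ft_force: [0.6, 0.7, -2.3]
width: 24.0
t 11.725 pos [562.9  22.9 285.2] ty yaw -86.5 tz [ 1.e-04  0.e+00 -1.e+00] q [ 0.02  0.5   1.84 -0.    0.8   1.53] F [ 0.6  0.7 -2.3] M [0.04 0.07 0.01] w 24.0
```

```bash
python3 -m handwheel '[{"gripper":1,"tx":0,"ty":0,"tz":0.001,"rx":0,"ry":0,"rz":0},{"gripper":1,"tx":0,"ty":0.0015,"tz":0,"rx":0,"ry":0,"rz":0},{"gripper":1,"tx":0,"ty":0.0015,"tz":0,"rx":0,"ry":0,"rz":0},{"gripper":1,"tx":0,"ty":0.0015,"tz":0,"rx":0,"ry":0,"rz":0},{"gripper":1,"tx":0,"ty":0.0015,"tz":0,"rx":0,"ry":0,"rz":0},{"gripper":1,"tx":0,"ty":0.0015,"tz":0,"rx":0,"ry":0,"rz":0},{"gripper":1,"tx":0,"ty":0.0015,"tz":0,"rx":0,"ry":0,"rz":0}]'; python3 st.py
python3 -m handwheel '[{"gripper":1,"tx":0,"ty":0.0015,"tz":0,"rx":0,"ry":0,"rz":0},{"gripper":1,"tx":0,"ty":0.0015,"tz":0,"rx":0,"ry":0,"rz":0},{"gripper":1,"tx":0,"ty":0.002,"tz":0,"rx":0,"ry":0,"rz":0},{"gripper":1,"tx":0,"ty":0.002,"tz":0,"rx":0,"ry":0,"rz":0},{"gripper":1,"tx":0,"ty":0.0025,"tz":0,"rx":0,"ry":0,"rz":0},{"gripper":1,"tx":0,"ty":0.003,"tz":0,"rx":0,"ry":0,"rz":0},{"gripper":1,"tx":0,"ty":0.003,"tz":0,"rx":0,"ry":0,"rz":0}]'; python3 st.py
python3 - <<'E'
from h import *
for n in ['wrist']:
    d=snap(n); save(d,n+'7')
    im=cv2.cvtColor(np.ascontiguousarray(d['image']),cv2.COLOR_RGB2BGR)
    cv2.imwrite('pics/c7%s.png'%n,cv2.resize(im[180:380,0:320],None,fx=2.5,fy=2.5,interpolation=cv2.INTER_CUBIC))
E
```

```text
t: 12.6
ee_pos: [563.4, 13.9, 284.2]
orientation: [-3.14, -0.096, 0.0]
ft_force: [0.7, 0.8, -2.5]
width: 23.6
t 12.6 pos [563.4  13.9 284.2] ty yaw -86.5 tz [-1.e-04  1.e-04 -1.e+00] q [0.   0.5  1.84 0.   0.8  1.51] F [ 0.7  0.8 -2.5] M [ 0.25  0.1  -0.05] w 23.6
t: 13.48
ee_pos: [564.4, -1.7, 284.2]
orientation: [3.14, 0.096, -0.0]
ft_force: [-0.2, 1.0, -2.4]
width: 23.8
t 13.475 pos [564.4  -1.7 284.2] ty yaw -86.5 tz [-1.e-04 -0.e+00 -1.e+00] q [-0.02  0.5   1.84 -0.    0.8   1.49] F [-0.2  1.  -2.4] M [0.27 0.11 0.02] w 23.8
```

View pics/c7wrist.png

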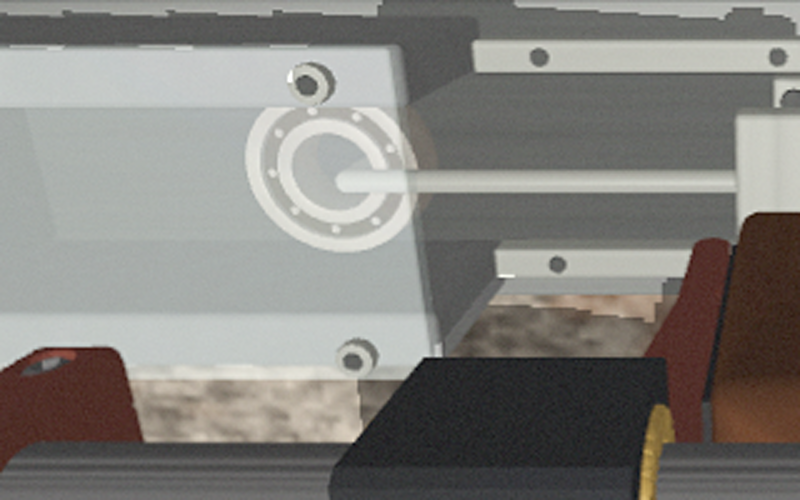

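```bash
for i in 1; do python3 -m handwheel '[{"gripper":1,"tx":0,"ty":0.003,"tz":0,"rx":0,"ry":0,"rz":0},{"gripper":1,"tx":0,"ty":0.003,"tz":0,"rx":0,"ry":0,"rz":0},{"gripper":1,"tx":0,"ty":0.003,"tz":0,"rx":0,"ry":0,"rz":0},{"gripper":1,"tx":0,"ty":0.003,"tz":0,"rx":0,"ry":0,"rz":0},{"gripper":1,"tx":0,"ty":0.003,"tz":0,"rx":0,"ry":0,"rz":0},{"gripper":1,"tx":0,"ty":0.003,"tz":0,"rx":0,"ry":0,"rz":0},{"gripper":1,"tx":0,"ty":0.003,"tz":0,"rx":0,"ry":0,"rz":0},{"gripper":1,"tx":0,"ty":0.003,"tz":0,"rx":0,"ry":0,"rz":0}]'; done; python3 st.py
python3 -m handwheel '[{"gripper":1,"tx":0,"ty":0.003,"tz":0,"rx":0,"ry":0,"rz":0},{"gripper":1,"tx":0,"ty":0.003,"tz":0,"rx":0,"ry":0,"rz":0},{"gripper":1,"tx":0,"ty":0.003,"tz":0,"rx":0,"ry":0,"rz":0},{"gripper":1,"tx":0,"ty":0.003,"tz":0,"rx":0,"ry":0,"rz":0},{"gripper":1,"tx":0,"ty":0.003,"tz":0,"rx":0,"ry":0,"rz":0},{"gripper":1,"tx":0,"ty":0.003,"tz":0,"rx":0,"ry":0,"rz":0},{"gripper":1,"tx":0,"ty":0.003,"tz":0,"rx":0,"ry":0,"rz":0},{"gripper":1,"tx":0,"ty":0.003,"tz":0,"rx":0,"ry":0,"rz":0}]'; python3 st.py
```

```text
t: 14.52
ee_pos: [565.8, -25.7, 284.2]
orientation: [-3.14, -0.096, 0.0]
ft_force: [-0.0, 0.9, -1.6]
width: 24.1
t 14.525 pos [565.8 -25.7 284.2] ty yaw -86.5 tz [-0.  0. -1.] q [-0.07  0.5   1.84  0.    0.8   1.44] F [-0.   0.9 -1.6] M [0.31 0.08 0.05] w 24.1
t: 15.52
ee_pos: [567.3, -49.6, 284.2]
orientation: [-3.14, -0.096, 0.0]
ft_force: [0.1, 1.4, -1.4]
width: 23.7
t 15.525 pos [567.3 -49.6 284.2] ty yaw -86.5 tz [-0.  0. -1.] q [-0.11  0.51  1.83  0.    0.8   1.4 ] F [ 0.1  1.4 -1.4] M [ 0.28  0.11 -0.03] w 23.7
```

```bash
python3 -m handwheel '[{"gripper":1,"tx":0,"ty":0.003,"tz":0,"rx":0,"ry":0,"rz":0},{"gripper":1,"tx":0,"ty":0.003,"tz":0,"rx":0,"ry":0,"rz":0},{"gripper":1,"tx":0,"ty":0.003,"tz":0,"rx":0,"ry":0,"rz":0},{"gripper":1,"tx":0,"ty":0.003,"tz":0,"rx":0,"ry":0,"rz":0},{"gripper":1,"tx":0,"ty":0.003,"tz":0,"rx":0,"ry":0,"rz":0},{"gripper":1,"tx":0,"ty":0.003,"tz":0,"rx":0,"ry":0,"rz":0},{"gripper":1,"tx":0,"ty":0.003,"tz":0,"rx":0,"ry":0,"rz":0},{"gripper":1,"tx":0,"ty":0.003,"tz":0,"rx":0,"ry":0,"rz":0}]'; python3 st.py
python3 -m handwheel '[{"gripper":1,"tx":0,"ty":0.002,"tz":0,"rx":0,"ry":0,"rz":0},{"gripper":1,"tx":0,"ty":0.0015,"tz":0,"rx":0,"ry":0,"rz":0},{"gripper":1,"tx":0,"ty":0.0015,"tz":0,"rx":0,"ry":0,"rz":0},{"gripper":1,"tx":0,"ty":0.0015,"tz":0,"rx":0,"ry":0,"rz":0},{"gripper":1,"tx":0,"ty":0.0015,"tz":0,"rx":0,"ry":0,"rz":0}]'; python3 st.py
python3 - <<'E'
from h import *
import pickle
for n in ['wrist']:
    d=snap(n); save(d,n+'8'); pickle.dump(d,open('wrist8.pkl','wb'))
    im=cv2.cvtColor(np.ascontiguousarray(d['image']),cv2.COLOR_RGB2BGR)
    cv2.imwrite('pics/c8%s.png'%n,cv2.resize(im[180:380,0:320],None,fx=2.5,fy=2.5,interpolation=cv2.INTER_CUBIC))
E
```

```text
t: 16.52
ee_pos: [568.8, -73.6, 284.2]
orientation: [3.14, 0.096, 0.0]
ft_force: [0.2, 0.6, -2.9]
width: 23.8
t 16.525 pos [568.8 -73.6 284.2] ty yaw -86.5 tz [ 1.e-04 -0.e+00 -1.e+00] q [-0.15  0.51  1.82 -0.    0.81  1.36] F [ 0.2  0.6 -2.9] M [0.28 0.12 0.06] w 23.8
t: 17.15
ee_pos: [569.3, -81.4, 284.2]
orientation: [-3.14, -0.096, 0.0]
ft_force: [0.0, 0.5, -3.0]
width: 23.9
t 17.15 pos [569.3 -81.4 284.2] ty yaw -86.49 tz [-0.  0. -1.] q [-0.16  0.52  1.82  0.    0.81  1.35] F [ 0.   0.5 -3. ] M [ 0.27  0.15 -0.03] w 23.9
```

View pics/c8wrist.png

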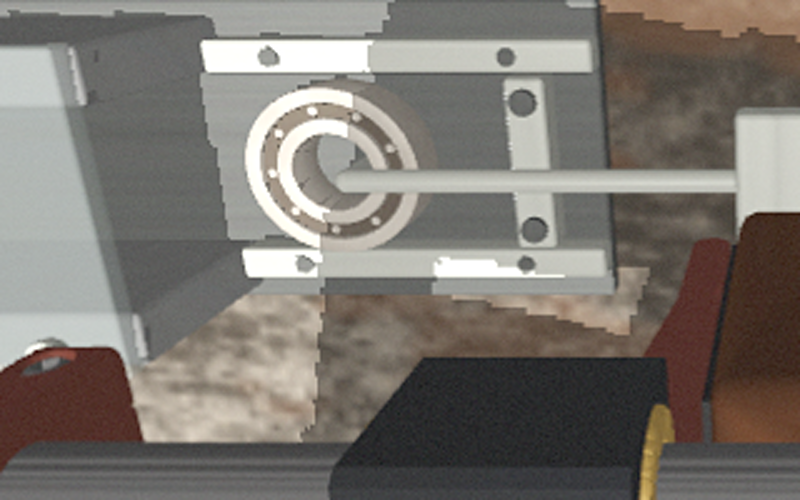

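```bash
python3 -m handwheel '[{"gripper":1,"tx":0,"ty":0.0015,"tz":0,"rx":0,"ry":0,"rz":0},{"gripper":1,"tx":0,"ty":0.0015,"tz":0,"rx":0,"ry":0,"rz":0},{"gripper":1,"tx":0,"ty":0.0015,"tz":0,"rx":0,"ry":0,"rz":0},{"gripper":1,"tx":0,"ty":0.0015,"tz":0,"rx":0,"ry":0,"rz":0},{"gripper":1,"tx":0,"ty":0.0015,"tz":0,"rx":0,"ry":0,"rz":0},{"gripper":1,"tx":0,"ty":0.0015,"tz":0,"rx":0,"ry":0,"rz":0},{"gripper":1,"tx":0,"ty":0.0015,"tz":0,"rx":0,"ry":0,"rz":0},{"gripper":1,"tx":0,"ty":0.0015,"tz":0,"rx":0,"ry":0,"rz":0}]'; python3 st.py
python3 -m handwheel '[{"gripper":1,"tx":0,"ty":0.0015,"tz":0,"rx":0,"ry":0,"rz":0},{"gripper":1,"tx":0,"ty":0.0015,"tz":0,"rx":0,"ry":0,"rz":0},{"gripper":1,"tx":0,"ty":0.0015,"tz":0,"rx":0,"ry":0,"rz":0},{"gripper":1,"tx":0,"ty":0.0015,"tz":0,"rx":0,"ry":0,"rz":0}]'; python3 st.py
python3 - <<'E'
from h import *
for n in ['wrist']:
    d=snap(n); save(d,n+'9')
    im=cv2.cvtColor(np.ascontiguousarray(d['image']),cv2.COLOR_RGB2BGR)
    cv2.imwrite('pics/c9%s.png'%n,cv2.resize(im[180:320,60:280],None,fx=3.6,fy=3.6,interpolation=cv2.INTER_CUBIC))
E
```

```text
t: 18.2
ee_pos: [570.0, -93.4, 284.2]
orientation: [-3.14, -0.096, 0.0]
ft_force: [-0.9, 2.1, -1.1]
width: 23.9
t 18.2 pos [570.  -93.4 284.2] ty yaw -86.5 tz [-0.  0. -1.] q [-0.18  0.52  1.81  0.    0.81  1.33] F [-0.9  2.1 -1.1] M [0.22 0.13 0.  ] w 23.9
t: 18.7
ee_pos: [570.4, -99.4, 284.2]
orientation: [3.14, 0.096, 0.0]
ft_force: [0.4, 1.2, -1.7]
width: 24.1
t 18.7 pos [570.4 -99.4 284.2] ty yaw -86.5 tz [ 0. -0. -1.] q [-0.19  0.52  1.81 -0.    0.81  1.32] F [ 0.4  1.2 -1.7] M [ 0.28  0.1  -0.02] w 24.1
```

View pics/c9wrist.png

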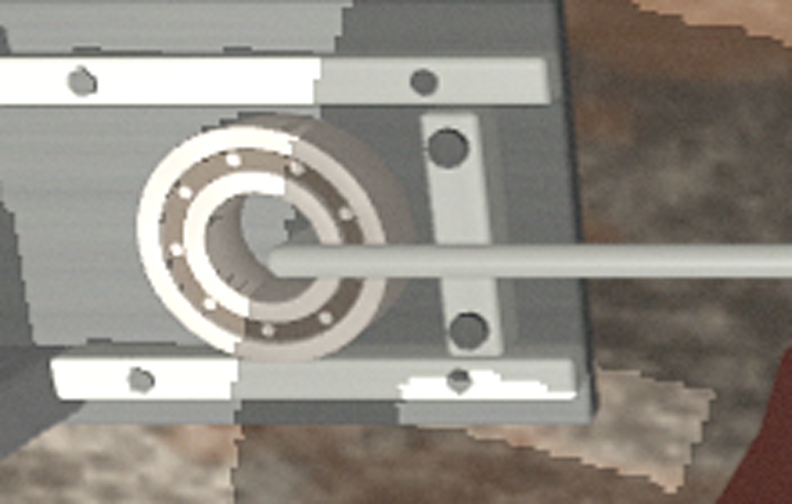

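```bash
python3 -m handwheel '[{"gripper":1,"tx":0,"ty":0.0015,"tz":0,"rx":0,"ry":0,"rz":0},{"gripper":1,"tx":0,"ty":0.0015,"tz":0,"rx":0,"ry":0,"rz":0},{"gripper":1,"tx":0,"ty":0.0012,"tz":0,"rx":0,"ry":0,"rz":0}]'; python3 st.py
python3 -m handwheel '[{"gripper":1,"tx":0,"ty":0.001,"tz":0,"rx":0,"ry":0,"rz":0}]'
```

```text
t: 19.12
ee_pos: [570.6, -103.6, 284.2]
orientation: [-3.14, -0.096, 0.0]
ft_force: [-0.4, 1.0, -2.6]
width: 23.7
t 19.125 pos [ 570.6 -103.6  284.2] ty yaw -86.5 tz [-0.  0. -1.] q [-0.2   0.52  1.81 -0.    0.81  1.31] F [-0.4  1.  -2.6] M [ 0.31  0.07 -0.05] w 23.7
t: 19.25
ee_pos: [570.7, -104.6, 284.2]
orientation: [3.14, 0.096, 0.0]
ft_force: [0.4, 1.0, -2.0]
width: 23.8
```

```bash
python3 -m handwheel '[{"gripper":1,"tx":0,"ty":0.001,"tz":0,"rx":0,"ry":0,"rz":0}]'; python3 st.py
```

```text
t: 19.38
ee_pos: [570.7, -105.6, 284.2]
orientation: [3.14, 0.096, -0.0]
ft_force: [0.4, 1.4, -1.4]
width: 24.1
t 19.375 pos [ 570.7 -105.6  284.2] ty yaw -86.5 tz [-0. -0. -1.] q [-0.2   0.52  1.8  -0.    0.82  1.31] F [ 0.4  1.4 -1.4] M [ 0.27  0.07 -0.03] w 24.1
```

```bash
python3 -m handwheel '[{"gripper":1,"tx":0,"ty":0.0007,"tz":0,"rx":0,"ry":0,"rz":0}]'; python3 st.py | grep -o 'F.*'
```

```text
t: 19.5
ee_pos: [570.8, -106.3, 284.2]
orientation: [-3.14, -0.096, 0.0]
ft_force: [0.1, 0.8, -1.8]
width: 24.0
F [ 0.1  0.8 -1.8] M [ 0.28  0.09 -0.05] w 24.0
```

```bash
python3 -m handwheel '[{"gripper":1,"tx":0,"ty":0.0007,"tz":0,"rx":0,"ry":0,"rz":0}]'; python3 st.py | grep -o 'F.*'
```

```text
t: 19.62
ee_pos: [570.8, -106.9, 284.2]
orientation: [-3.14, -0.096, -0.0]
ft_force: [-0.5, 1.3, -2.0]
width: 23.8
F [-0.5  1.3 -2. ] M [0.31 0.11 0.01] w 23.8
```

Run:
```python
from h import *
for n in ['wrist']:
    d=snap(n); save(d,n+'10')
    im=cv2.cvtColor(np.ascontiguousarray(d['image']),cv2.COLOR_RGB2BGR)
    cv2.imwrite('pics/c10%s.png'%n,cv2.resize(im[180:320,60:280],None,fx=3.6,fy=3.6,interpolation=cv2.INTER_CUBIC))
```

```text
(no output)
```

View pics/c10wrist.png

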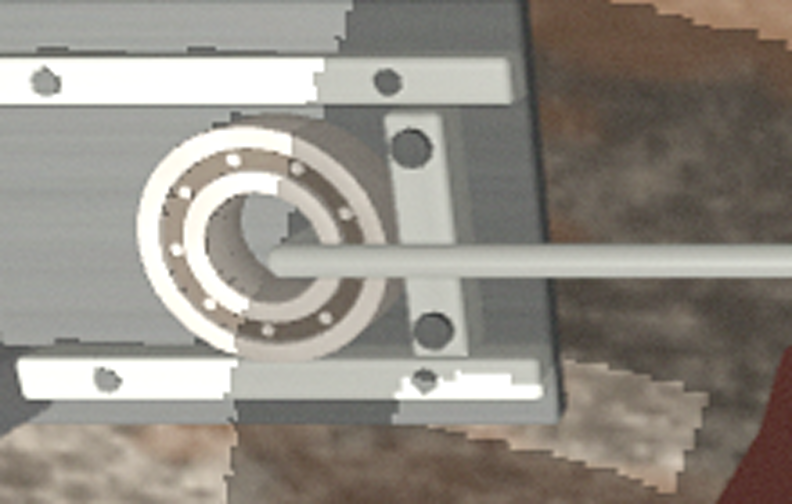

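```bash
python3 -m handwheel '[{"gripper":1,"tx":0,"ty":0.0007,"tz":0,"rx":0,"ry":0,"rz":0}]'; python3 st.py | grep -o 'F.*'
```

```text
t: 19.8
ee_pos: [570.9, -107.6, 284.2]
orientation: [-3.14, -0.096, 0.0]
ft_force: [0.1, 1.2, -1.5]
width: 24.0
F [ 0.1  1.2 -1.5] M [ 0.26  0.08 -0.04] w 24.0
```

```bash
python3 -m handwheel '[{"gripper":1,"tx":0,"ty":0.0005,"tz":0,"rx":0,"ry":0,"rz":0}]'; python3 st.py | grep -o 'F.*'
```

```text
t: 19.92
ee_pos: [570.9, -108.2, 284.2]
orientation: [3.14, 0.096, 0.0]
ft_force: [-0.6, 2.2, -2.6]
width: 24.0
F [-0.6  2.2 -2.6] M [0.38 0.1  0.01] w 24.0
```

```bash
python3 -m handwheel '[{"gripper":1,"tx":0,"ty":0.0005,"tz":0,"rx":0,"ry":0,"rz":0}]'; python3 st.py | grep -o 'F.*'
```

```text
t: 20.05
ee_pos: [570.9, -108.5, 284.1]
orientation: [-3.14, -0.095, 0.0]
ft_force: [-0.1, 2.9, -1.9]
width: 23.8
F [-0.1  2.9 -1.9] M [0.8  0.05 0.01] w 23.8
```

```bash
python3 -m handwheel '[{"gripper":1,"tx":0,"ty":0.0005,"tz":0,"rx":0,"ry":0,"rz":0}]'; python3 st.py | grep -o 'F.*'
```

```text
t: 20.18
ee_pos: [570.8, -108.8, 284.0]
orientation: [-3.139, -0.095, 0.001]
ft_force: [-0.0, 4.6, -2.6]
width: 23.6
F [-0.   4.6 -2.6] M [1.23 0.2  0.01] w 23.6
```

```bash
python3 -m handwheel '[{"gripper":1,"tx":0,"ty":0.0004,"tz":0,"rx":0,"ry":0,"rz":0}]'; python3 st.py | grep -o 'F.*'
```

```text
t: 20.3
ee_pos: [570.7, -109.1, 283.9]
orientation: [-3.139, -0.095, 0.002]
ft_force: [-0.7, 5.3, -1.8]
width: 24.1
F [-0.7  5.3 -1.8] M [1.54 0.26 0.02] w 24.1
```

```bash
python3 -m handwheel '[{"gripper":1,"tx":0,"ty":0.0002,"tz":0,"rx":0,"ry":0,"rz":0}]'; python3 st.py | grep -o 'F.*'
```

```text
t: 20.42
ee_pos: [570.6, -109.1, 283.9]
orientation: [-3.139, -0.095, 0.002]
ft_force: [-0.8, 5.8, -2.4]
width: 23.8
F [-0.8  5.8 -2.4] M [1.66 0.28 0.01] w 23.8
```

```bash
python3 -m handwheel '[{"gripper":1,"tx":0,"ty":0.0004,"tz":0,"rx":0,"ry":0,"rz":0},{"gripper":1,"tx":0,"ty":0.0003,"tz":0,"rx":0,"ry":0,"rz":0}]'; python3 st.py
```

```text
t: 20.68
ee_pos: [570.6, -109.5, 283.8]
orientation: [-3.138, -0.095, 0.003]
ft_force: [-0.4, 8.8, -2.0]
width: 23.6
t 20.675 pos [ 570.6 -109.5  283.8] ty yaw -86.54 tz [-0.0017  0.0022 -1.    ] q [-0.21  0.52  1.8   0.    0.82  1.3 ] F [-0.4  8.8 -2. ] M [ 2.25  0.22 -0.03] w 23.6
```

```bash
python3 -m handwheel '[{"gripper":1,"tx":0,"ty":0,"tz":0,"rx":0,"ry":0,"rz":0},{"gripper":1,"tx":0,"ty":0,"tz":0,"rx":0,"ry":0,"rz":0},{"gripper":1,"tx":0,"ty":0,"tz":0,"rx":0,"ry":0,"rz":0},{"gripper":1,"tx":0,"ty":0,"tz":0,"rx":0,"ry":0,"rz":0}]'; python3 st.py;python3 - <<'E'
from h import *
import pickle
for n in ['wrist','side']:
    d=snap(n); save(d,n+'11'); pickle.dump(d,open(n+'11.pkl','wb'))
    im=cv2.cvtColor(np.ascontiguousarray(d['image']),cv2.COLOR_RGB2BGR)
    c=im[180:320,60:280] if n=='wrist' else im[180:300,240:360]
    cv2.imwrite('pics/c11%s.png'%n,cv2.resize(c,None,fx=3.6,fy=3.6,interpolation=cv2.INTER_CUBIC))
d=pickle.load(open('wrist11.pkl','rb'));W=cloud(d);z=W[...,2]
f=(W[...,0]>550)&(W[...,0]<590)&(W[...,1]>-95)&(W[...,1]<30)&(z>26)&(z<45)
P=W[f]; print(len(P),np.median(P[:,2]),np.polyfit(P[:,1],P[:,2],1),P[P[:,1].argmax()])
E
```

```text
t: 21.18
ee_pos: [570.6, -109.4, 283.8]
orientation: [-3.138, -0.095, 0.002]
ft_force: [-0.0, 8.5, -2.2]
width: 24.1
t 21.175 pos [ 570.6 -109.4  283.8] ty yaw -86.53 tz [-0.0016  0.0021 -1.    ] q [-0.21  0.52  1.8   0.    0.82  1.3 ] F [-0.   8.5 -2.2] M [ 2.11  0.21 -0.  ] w 24.1
1435 32.23183190669843 [3.67439986e-03 3.21993872e+01] [563.95454067  23.91583302  29.46896036]
```

View pics/c11wrist.png

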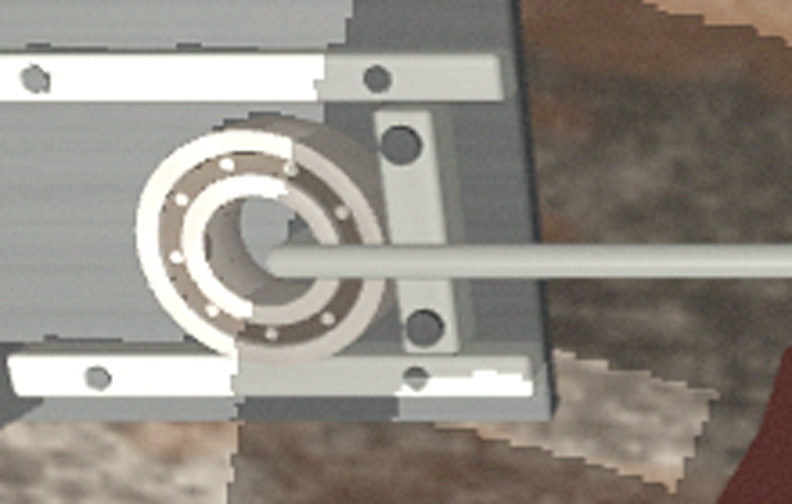

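View pics/c11side.png

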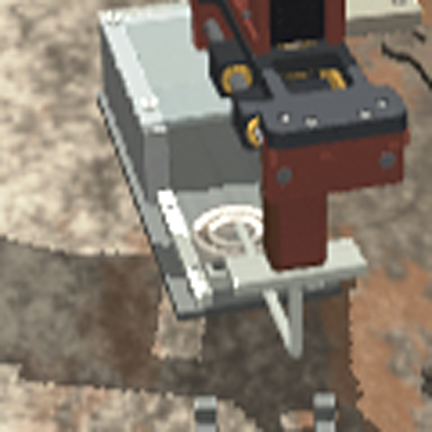

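```bash
python3 -m handwheel '[{"gripper":1,"tx":0,"ty":0,"tz":0,"rx":0,"ry":0,"rz":0},{"gripper":1,"tx":0,"ty":0,"tz":0,"rx":0,"ry":0,"rz":0},{"gripper":1,"tx":0,"ty":0,"tz":0,"rx":0,"ry":0,"rz":0},{"gripper":1,"tx":0,"ty":0,"tz":0,"rx":0,"ry":0,"rz":0},{"gripper":1,"tx":0,"ty":0,"tz":0,"rx":0,"ry":0,"rz":0}]'; python3 st.py
python3 -m handwheel '[{"gripper":1,"tx":0,"ty":-0.001,"tz":0,"rx":0,"ry":0,"rz":0},{"gripper":1,"tx":0,"ty":-0.0015,"tz":0,"rx":0,"ry":0,"rz":0},{"gripper":1,"tx":0,"ty":-0.0015,"tz":0,"rx":0,"ry":0,"rz":0},{"gripper":1,"tx":0,"ty":-0.0015,"tz":0,"rx":0,"ry":0,"rz":0},{"gripper":1,"tx":0,"ty":-0.0015,"tz":0,"rx":0,"ry":0,"rz":0},{"gripper":1,"tx":0,"ty":-0.0015,"tz":0,"rx":0,"ry":0,"rz":0},{"gripper":1,"tx":0,"ty":0,"tz":0,"rx":0,"ry":0,"rz":0}]'; python3 st.py
python3 - <<'E'
from h import *
for n in ['wrist']:
    d=snap(n); save(d,n+'12')
    im=cv2.cvtColor(np.ascontiguousarray(d['image']),cv2.COLOR_RGB2BGR)
    cv2.imwrite('pics/c12%s.png'%n,cv2.resize(im[180:320,60:280],None,fx=3.6,fy=3.6,interpolation=cv2.INTER_CUBIC))
E
```

```text
t: 21.9
ee_pos: [570.6, -109.5, 283.8]
orientation: [-3.138, -0.095, 0.003]
ft_force: [-0.0, 8.0, -1.7]
width: 24.1
t 21.9 pos [ 570.6 -109.5  283.8] ty yaw -86.53 tz [-0.0017  0.0021 -1.    ] q [-0.21  0.52  1.8   0.    0.82  1.3 ] F [-0.   8.  -1.7] M [2.13 0.25 0.03] w 24.1
t: 22.78
ee_pos: [570.5, -101.8, 284.2]
orientation: [3.14, 0.096, -0.0]
ft_force: [-0.2, -0.1, -2.0]
width: 23.5
t 22.775 pos [ 570.5 -101.8  284.2] ty yaw -86.49 tz [-0. -0. -1.] q [-0.2   0.52  1.81 -0.    0.81  1.31] F [-0.2 -0.1 -2. ] M [ 0.04  0.09 -0.01] w 23.5
```

View pics/c12wrist.png

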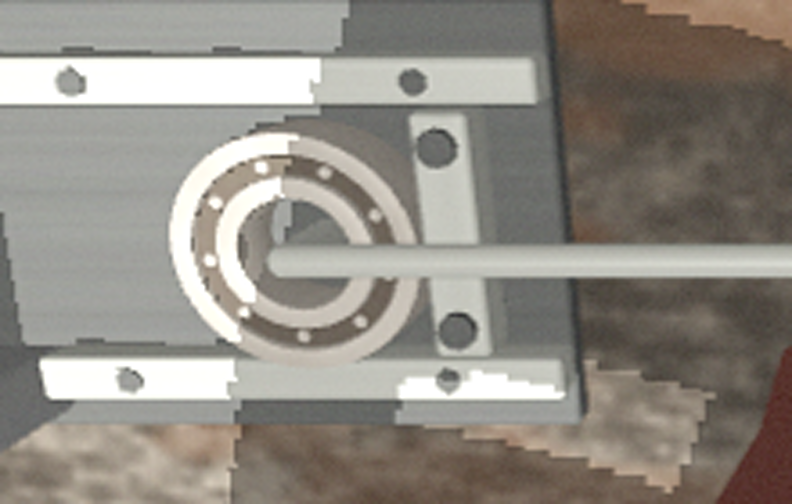

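```bash
python3 -m handwheel '[{"gripper":1,"tx":0,"ty":0,"tz":-0.005,"rx":0,"ry":0,"rz":0},{"gripper":1,"tx":0,"ty":0,"tz":-0.01,"rx":0,"ry":0,"rz":0},{"gripper":1,"tx":0,"ty":0,"tz":-0.015,"rx":0,"ry":0,"rz":0},{"gripper":1,"tx":0,"ty":0,"tz":-0.02,"rx":0,"ry":0,"rz":0},{"gripper":1,"tx":0,"ty":0,"tz":-0.025,"rx":0,"ry":0,"rz":0},{"gripper":1,"tx":0,"ty":0,"tz":-0.022,"rx":0,"ry":0,"rz":0},{"gripper":1,"tx":0,"ty":0,"tz":0,"rx":0,"ry":0,"rz":0}]'; python3 st.py
python3 -m handwheel '[{"gripper":1,"tx":-0.008,"ty":0.02,"tz":0,"rx":0,"ry":0,"rz":0},{"gripper":1,"tx":-0.009,"ty":0.025,"tz":0,"rx":0,"ry":0,"rz":0},{"gripper":1,"tx":-0.009,"ty":0.025,"tz":0,"rx":0,"ry":0,"rz":0},{"gripper":1,"tx":-0.009,"ty":0.025,"tz":0,"rx":0,"ry":0,"rz":0},{"gripper":1,"tx":-0.008,"ty":0.025,"tz":0,"rx":0,"ry":0,"rz":0},{"gripper":1,"tx":-0.005,"ty":0.017,"tz":0,"rx":0,"ry":0,"rz":4},{"gripper":1,"tx":0,"ty":0,"tz":0,"rx":0,"ry":0,"rz":6},{"gripper":1,"tx":0,"ty":0,"tz":0,"rx":0,"ry":0,"rz":4}]'
python3 -m handwheel '[{"gripper":1,"tx":0,"ty":0,"tz":0,"rx":0,"ry":0,"rz":0},{"gripper":1,"tx":0,"ty":0,"tz":0,"rx":0,"ry":0,"rz":0}]'; python3 st.py
python3 - <<'E'
from h import *
import pickle
for n in ['wrist','side','scene']:
    d=snap(n); save(d,n+'13'); pickle.dump(d,open(n+'13.pkl','wb'))
E
```

```text
t: 23.7
ee_pos: [571.1, -102.0, 383.9]
orientation: [3.139, 0.096, 0.008]
ft_force: [1.0, -0.3, -1.9]
width: 23.9
t 23.7 pos [ 571.1 -102.   383.9] ty yaw -86.5 tz [ 0.0049 -0.001  -1.    ] q [-0.2   0.38  1.75  0.    1.01  1.31] F [ 1.  -0.3 -1.9] M [ 0.01  0.07 -0.03] w 23.9
t: 24.7
ee_pos: [529.9, -242.8, 379.9]
orientation: [-3.127, 0.294, 0.004]
ft_force: [-0.5, 0.6, -1.9]
width: 24.2
t: 24.95
ee_pos: [530.5, -242.0, 380.6]
orientation: [-3.128, 0.286, 0.002]
ft_force: [0.2, 1.1, -2.3]
width: 23.9
t 24.95 pos [ 530.5 -242.   380.6] ty yaw -100.44 tz [-1.e-03  4.e-04 -1.e+00] q [-0.45  0.39  1.74 -0.    1.01  1.3 ] F [ 0.2  1.1 -2.3] M [0.02 0.06 0.  ] w 23.9
```

View pics/wrist13.png

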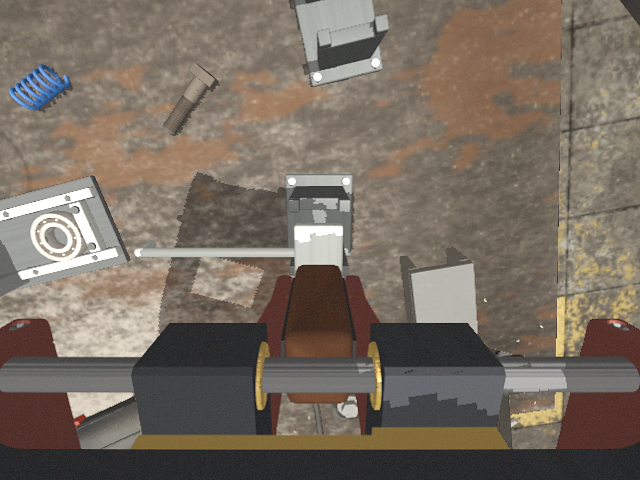

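View pics/side13.png

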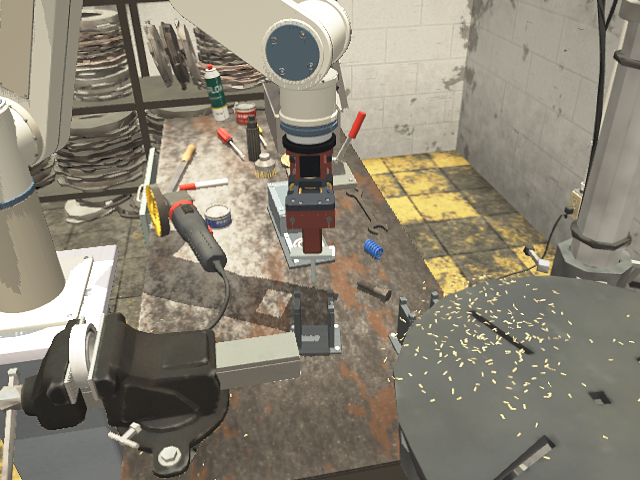

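```bash
python3 -m handwheel '[{"gripper":1,"tx":0.0003,"ty":0,"tz":0.02,"rx":0,"ry":0,"rz":0},{"gripper":1,"tx":0,"ty":0,"tz":0.025,"rx":0,"ry":0,"rz":0},{"gripper":1,"tx":0,"ty":0,"tz":0.02,"rx":0,"ry":0,"rz":0},{"gripper":1,"tx":0,"ty":0,"tz":0.01,"rx":0,"ry":0,"rz":0},{"gripper":1,"tx":0,"ty":0,"tz":0,"rx":0,"ry":0,"rz":0},{"gripper":1,"tx":0,"ty":0,"tz":0,"rx":0,"ry":0,"rz":0}]'; python3 st.py
python3 - <<'E'
from h import *
import pickle
for n in ['wrist','side','scene']:
    d=snap(n); save(d,n+'14'); pickle.dump(d,open(n+'14.pkl','wb'))
    im=cv2.cvtColor(np.ascontiguousarray(d['image']),cv2.COLOR_RGB2BGR)
    a={'wrist':(150,310,110,400),'side':(230,370,260,380),'scene':(230,370,340,480)}[n]
    s={'wrist':2.7,'side':4,'scene':4}[n]
    cv2.imwrite('pics/c14%s.png'%n,cv2.resize(im[a[0]:a[1],a[2]:a[3]],None,fx=s,fy=s,interpolation=cv2.INTER_CUBIC))
E
```

```text
t: 25.85
ee_pos: [531.6, -241.8, 307.0]
orientation: [3.128, -0.287, 0.002]
ft_force: [-0.2, 0.2, -2.2]
width: 23.9
t 25.85 pos [ 531.6 -241.8  307. ] ty yaw -100.49 tz [ 1.2e-03 -6.0e-04 -1.0e+00] q [-0.45  0.49  1.79  0.    0.86  1.31] F [-0.2  0.2 -2.2] M [ 0.05  0.07 -0.03] w 23.9
```

View pics/c14wrist.png

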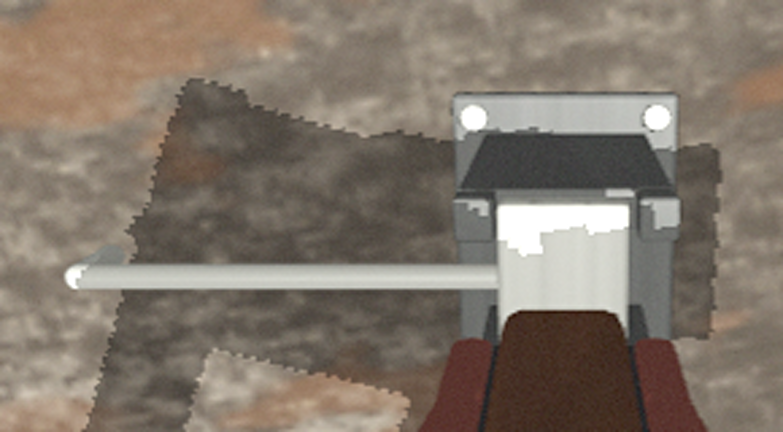

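View pics/c14side.png

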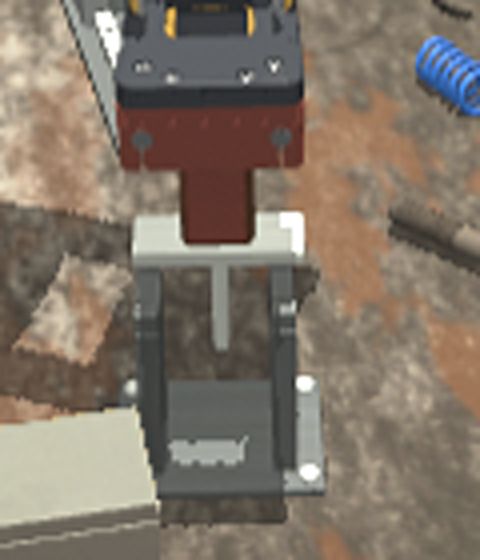

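View pics/c14scene.png

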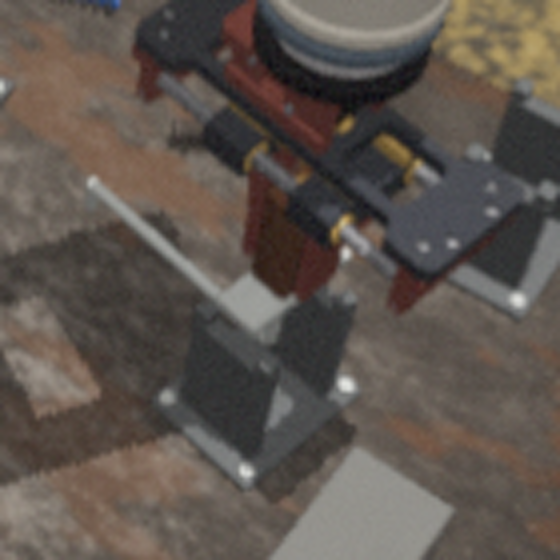

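```bash
python3 -m handwheel '[{"gripper":1,"tx":-0.0006,"ty":0,"tz":0.004,"rx":0,"ry":0,"rz":0},{"gripper":1,"tx":0,"ty":0,"tz":0.005,"rx":0,"ry":0,"rz":0},{"gripper":1,"tx":0,"ty":0,"tz":0.005,"rx":0,"ry":0,"rz":0},{"gripper":1,"tx":0,"ty":0,"tz":0.003,"rx":0,"ry":0,"rz":0},{"gripper":1,"tx":0,"ty":0,"tz":0,"rx":0,"ry":0,"rz":0}]'; python3 st.py
python3 -m handwheel '[{"gripper":1,"tx":0,"ty":0,"tz":0.002,"rx":0,"ry":0,"rz":0},{"gripper":1,"tx":0,"ty":0,"tz":0.002,"rx":0,"ry":0,"rz":0},{"gripper":1,"tx":0,"ty":0,"tz":0.002,"rx":0,"ry":0,"rz":0},{"gripper":1,"tx":0,"ty":0,"tz":0.001,"rx":0,"ry":0,"rz":0},{"gripper":1,"tx":0,"ty":0,"tz":0,"rx":0,"ry":0,"rz":0},{"gripper":1,"tx":0,"ty":0,"tz":0,"rx":0,"ry":0,"rz":0}]'; python3 st.py
```

```text
t: 26.62
ee_pos: [530.6, -241.5, 288.7]
orientation: [-3.128, 0.288, 0.001]
ft_force: [-0.5, 0.6, -1.2]
width: 24.4
t 26.625 pos [ 530.6 -241.5  288.7] ty yaw -100.5 tz [-7.e-04  3.e-04 -1.e+00] q [-0.45  0.52  1.8   0.    0.83  1.31] F [-0.5  0.6 -1.2] M [ 0.1   0.13 -0.01] w 24.4
t: 27.38
ee_pos: [530.6, -241.5, 282.7]
orientation: [3.128, -0.287, 0.0]
ft_force: [-2.1, 1.1, 6.4]
width: 23.6
t 27.375 pos [ 530.6 -241.5  282.7] ty yaw -100.5 tz [ 1.e-04 -0.e+00 -1.e+00] q [-0.45  0.53  1.8   0.    0.82  1.31] F [-2.1  1.1  6.4] M [ 0.26  0.56 -0.  ] w 23.6
```

```bash
python3 -m handwheel '[{"gripper":0.6,"tx":0,"ty":0,"tz":-0.0005,"rx":0,"ry":0,"rz":0},{"gripper":0.3,"tx":0,"ty":0,"tz":0,"rx":0,"ry":0,"rz":0},{"gripper":0,"tx":0,"ty":0,"tz":0,"rx":0,"ry":0,"rz":0},{"gripper":0,"tx":0,"ty":0,"tz":0,"rx":0,"ry":0,"rz":0},{"gripper":0,"tx":0,"ty":0,"tz":0,"rx":0,"ry":0,"rz":0},{"gripper":0,"tx":0,"ty":0,"tz":0,"rx":0,"ry":0,"rz":0},{"gripper":0,"tx":0,"ty":0,"tz":0,"rx":0,"ry":0,"rz":0},{"gripper":0,"tx":0,"ty":0,"tz":0,"rx":0,"ry":0,"rz":0}]'; python3 st.py
```

```text
t: 28.38
ee_pos: [530.7, -241.5, 282.7]
orientation: [-3.128, 0.287, 0.0]
ft_force: [1.0, -0.2, 1.1]
width: 87.9
t 28.375 pos [ 530.7 -241.5  282.7] ty yaw -100.5 tz [-0.  0. -1.] q [-0.45  0.53  1.8   0.    0.82  1.31] F [ 1.  -0.2  1.1] M [0.06 0.1  0.03] w 87.9
```

Released and open; lift straight up and check.

```bash
python3 -m handwheel '[{"gripper":0,"tx":0,"ty":0,"tz":-0.01,"rx":0,"ry":0,"rz":0},{"gripper":0,"tx":0,"ty":0,"tz":-0.02,"rx":0,"ry":0,"rz":0},{"gripper":0,"tx":0,"ty":0,"tz":-0.03,"rx":0,"ry":0,"rz":0},{"gripper":0,"tx":0,"ty":0,"tz":-0.03,"rx":0,"ry":0,"rz":0},{"gripper":0,"tx":0,"ty":0,"tz":-0.03,"rx":0,"ry":0,"rz":0},{"gripper":0,"tx":-0.05,"ty":0,"tz":-0.01,"rx":0,"ry":0,"rz":0},{"gripper":0,"tx":-0.05,"ty":0,"tz":0,"rx":0,"ry":0,"rz":0},{"gripper":0,"tx":0,"ty":0,"tz":0,"rx":0,"ry":0,"rz":0}]'; python3 -m handwheel '[{"gripper":0,"tx":0,"ty":0,"tz":0,"rx":0,"ry":0,"rz":0},{"gripper":0,"tx":0,"ty":0,"tz":0,"rx":0,"ry":0,"rz":0}]'; python3 st.py
python3 - <<'E'
from h import *
import pickle
for n in ['wrist','side','scene']:
    d=snap(n); save(d,n+'15'); pickle.dump(d,open(n+'15.pkl','wb'))
    im=cv2.cvtColor(np.ascontiguousarray(d['image']),cv2.COLOR_RGB2BGR)
    a={'side':(170,370,250,400),'scene':(190,370,220,480)}
    if n in a:
        a=a[n]; cv2.imwrite('pics/c15%s.png'%n,cv2.resize(im[a[0]:a[1],a[2]:a[3]],None,fx=3,fy=3,interpolation=cv2.INTER_CUBIC))
d=pickle.load(open('wrist15.pkl','rb')); W=cloud(d); z=W[...,2]
reg=(W[...,0]>470)&(W[...,0]<610)&(W[...,1]>-300)&(W[...,1]<-170)
c,_=cv2.findContours((reg&(z>150)&(z<172)).astype(np.uint8),cv2.RETR_EXTERNAL,cv2.CHAIN_APPROX_NONE)
if c:
    c=max(c,key=cv2.contourArea).reshape(-1,2); print('handle',cv2.minAreaRect(ray_at_z(d,c,163)[:,:2].astype(np.float32)),np.median(z[reg&(z>150)&(z<172)]))
f=(W[...,0]>480)&(W[...,0]<640)&(W[...,1]>-200)&(W[...,1]<-90)&(z>22)&(z<42)
P=W[f]
if len(P):
    k=cv2.fitLine(P[:,:2].astype(np.float32),cv2.DIST_HUBER,0,.01,.01).ravel(); print('foot',k,np.degrees(np.arctan2(k[1],k[0])),P[P[:,1].argmax()],np.median(P[:,2]),np.polyfit(P[:,1],P[:,2],1))
E
```

```text
t: 29.38
ee_pos: [429.6, -222.5, 413.3]
orientation: [-3.128, 0.289, 0.002]
ft_force: [0.3, 0.4, 0.2]
width: 87.9
t: 29.62
ee_pos: [433.5, -223.7, 413.0]
orientation: [3.128, -0.287, 0.002]
ft_force: [-0.3, 0.2, -0.1]
width: 88.0
t 29.625 pos [ 433.5 -223.7  413. ] ty yaw -100.49 tz [ 1.e-03 -5.e-04 -1.e+00] q [-0.5   0.21  1.92  0.    1.01  1.25] F [-0.3  0.2 -0.1] M [0.06 0.08 0.04] w 88.0
handle ((529.5740356445312, -241.26123046875), (23.035751342773438, 28.91744041442871), 79.5379867553711) 161.15577456983826
foot [ 1.8181986e-01  9.8333186e-01  5.4606842e+02 -1.5563663e+02] 79.524216 [ 552.66894439 -110.39943015   29.06103453] 30.919814989903443 [1.45215216e-04 3.08818837e+01]
```

View pics/wrist15.png

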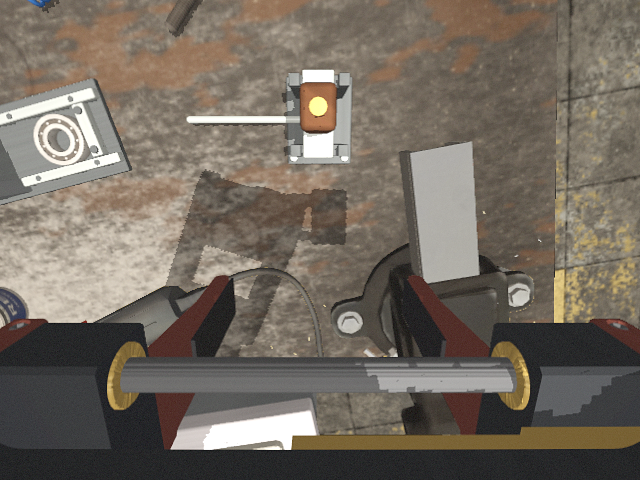

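View pics/c15side.png

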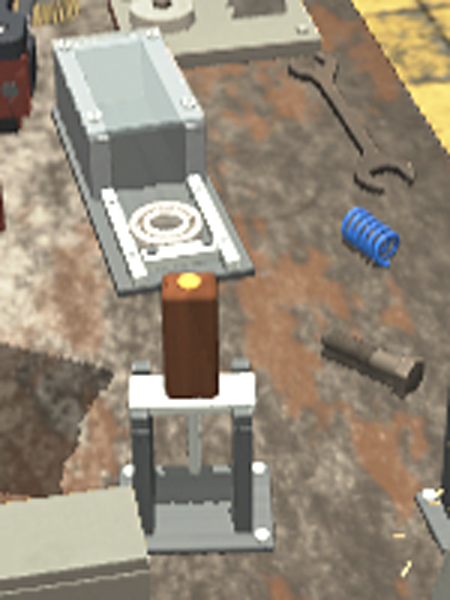

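View pics/c15scene.png

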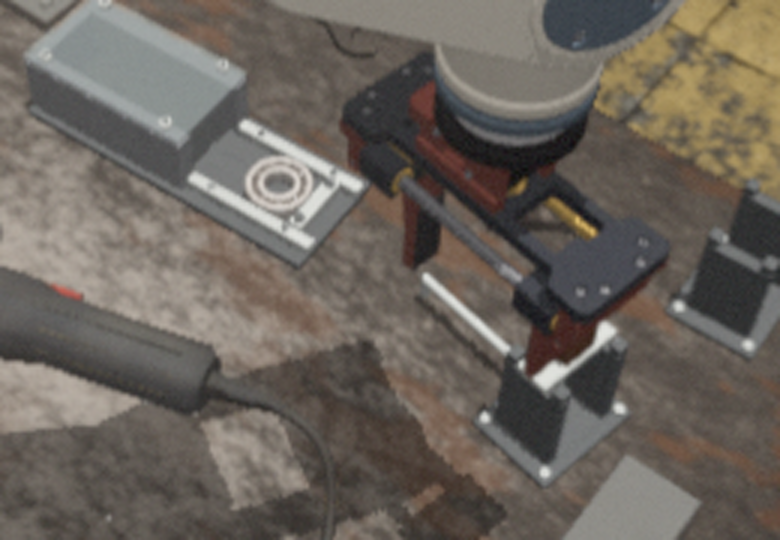

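Run:
```python
from h import *
import pickle
d=pickle.load(open('wrist15.pkl','rb'))
th=np.radians(93.67); ex=np.array([np.cos(th),np.sin(th)]); ey=np.array([-ex[1],ex[0]]); o=np.array([560.1,93.7])
p=ray_at_z(d,[[60,139]],23)[0][:2]-o; print('bearing',p@ex,p@ey)
print(ctrl.close_job())
```

```text
bearing -65.7526832731135 3.666546806959502
the job is handed in; nothing more can be done
None
```

The bearing is out of the gap and lying flat at the stop bar, the rod is back on its stand, and the job was handed in at about 30 s. No verdict was reported.

- **Drawing out:** I gripped the rod by its handle, reached in under the guard and dropped the tip into the bearing's bore. I drew it out at about 1 N until the force rose at the bar, held about 8 to 8.5 N for a bit over a second, then backed off and lifted clear. The highest wrist reading during the pull was 8.8 N.
- **Rod:** It sits within about 1.5 mm and 0.2° of where it first hung, foot level. The gripper is open and clear of everything.
- **Bearing:** The last image puts its centre about 65.7 mm in front of the mouth, against roughly 62 to 64 mm from the arm's position. That image also gave 3.7 mm off the middle line. The rails allow only about 2 mm, so I put the difference down to reading error at the edge of the picture. Both values are inside the limits.
- **Other objects:** The spring and bolt look unmoved in the final pictures. I did not measure them again, nor the tin.
- **Grip force:** It was fixed at half the gripper's maximum, about 30 N, below the 80 N you advised. The rod stayed level under the pull: the tip rose only about 0.5 mm.

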